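# Change the filter pack on the disc filter stand

### The arm

A 7-joint arm with a two-finger parallel gripper is mounted at the origin on a cart in front of the work surface, level with it; the furniture and walls round the work are solid. World frame = base frame: x ahead of the robot, y to its left, z up, the work surface at z = 0. Lengths are in m, angles in rad, forces in N, time in s.
With the tool pointing down it reaches from about 0.425 to 0.8 m from the base axis. Payload 8.3 kg.
Tool frame: the origin (TCP) lies midway between the tips of the shut fingers; the grasp point (between the pads) lies 19 mm behind it; x points along the fingers, z is the direction in which the jaws open and shut, and the axes are right-handed (so a half turn about x gives the same grasp; the last joint's range is limited). The gripper opens to 85 mm and grips with 20 to 120 N. Pads are 22 mm wide; open, the fingers measure 114 mm over their backs; the gripper's body (76 mm by 85 mm) begins 54 mm behind the grasp point. The pads swing forward as they close: fully open they stand 13 mm farther back than shut.
Start: joints at [-1.392, 0.383, 0.016, 1.37, -0.006, 1.388, -0.046], TCP at [0.15, 0.607, 0.231] pointing down, gripper open.
Joint ranges: [-2.95, 2.95], [-0.25, 2.06], [-1.52, 1.56], [0.18, 2.33], [-1.44, 4.58], [0.02, 2.06], [-3.01, 3.01]. Speed limits (rad/s): [2.39, 2.39, 3.01, 3.01, 3.14, 3.14, 3.14].

### API

Orientations are given as a unit quaternion [w, x, y, z].
In Python, from plant import monitor, cams, ticket gives the robot as it stands.
- The arm moves only by the shell command python3 -m pendant 'ROWS' [FORCE]. ROWS is JSON, a list that holds one entry, the list of rows, each a list of 7 numbers: the turn, a rotation vector about the tool's x, y, z in units of 8 degrees (1.0 is 8 degrees), then the shift along the tool's x, y, z in m, then the closure, from -1 (fully open) to 1 (shut). A call has 1 to 12 rows; each row shifts and turns the pose as measured when the row begins, along the tool's axes as they then stand; what a row does not reach is not made up. A row lasts 1/10 s, in which the tool goes at most 50 mm and 8.59 degrees, less where a joint would pass 70% of its speed; a pose out of reach is approached as far as the arm can. A call is refused whole if a number of a shift passes 0.05 or a number of a turn 1, either way. A call with a gripper value outside its range is refused whole. The fingers move at their own pace and stop on an object; FORCE is the grip in N (left out, the last holds). Time passes only in rows, so rows that do not move let the fingers close. It gives the time, the measured TCP pose, the force and the opening at its end, in the units of the state.
- monitor.state(): the state, without advancing time (a new reading comes with each control period).
- cams.camera(name): name is "scene" or "top"; returns a dict with "pixels" (420x560x3 uint8, blue, green, red), "fovy" (degrees; the focal length in pixels is half the picture's height over the tangent of half this angle, whatever the lens; pixels are square), "cx", "cy" (the principal point, pixels), "T" (4x4, takes a point from camera to world coordinates). Camera axes: x right, y down, z forward; pixel columns grow to the right and rows downward; lengths in m; the calibration is good to about 2 mm. A picture is of the moment at which its call begins. There is no depth.
- ticket.finish_job(): hands the job in, once; it reports no verdict.
The state is a dict: "time": time; "qpos": joint angles; "joint_velocities": joint speeds; "effort": joint torques, N m; "tcp_pos": TCP position; "orientation": TCP orientation; "contact_force": force on the tool from outside, world axes, zero at the start; "ft_torque": the same for the moment, N m; "opening": finger opening in m.
Only numpy, scipy, OpenCV 4.12 (cv2) and the standard library are available. Lean on these libraries where they do the work, as an engineer would, in place of code of your own. Each camera call takes 0.05 s, during which the arm holds its last target.

### The job

Change the filter pack on the filter stand: pull the black handle of the hold-down arm all the way up, swing the arm aside, push it fully down into its parking slot, lift off the steel bell and stand it on the bench, and lay the used module from the post flat in the steel tray. Put every new filter disc that lies on the bench on the centre post, thickest first and thinnest last, with one steel spacer ring between each two discs and none elsewhere, and set the bell back on top, open end down. Finally pull the handle up again, swing the arm back over the bell and push it down until it seats on the bell; do not knock over or push away the bottles, glassware and jar standing round about.

Things in the scene. Friction and masses are not known exactly. Their poses are not given: they have to be found in the camera images.
- stand: filter stand, fixed: steel base plate 150 x 260 x 22 mm. Origin: centre of its underside; z up; its y axis points from the centre post to the arm's column, 120 mm away (post at y -60 mm, column at y +60 mm). A thin hose spout sticks out 45 mm at the -y end, 20 mm high.
- post_seat (a point): centre of the flat seat (68 mm across) at the foot of the centre post, 28 mm above the bench; a disc rests on the seat with its origin at this point. The post is a steel rod of 12 mm that stands 60 mm above the seat, with a round tip. The low tray rim round the seat is below the seat's height.
- handle (a point): centre of the black bar handle on top of the hold-down arm's column, on the axis about which the arm turns; 130 mm above the bench with the arm fully down. The bar is 16 mm wide, 64 long, 22 high (11 mm above and below this point), with 10 mm free under it; this point's y axis lies along the bar and the arm points along its -y.
- press_pad (a point): middle of the underside of the rubber pad (24 mm across) at the free end of the hold-down arm, 120 mm from the column's axis and 38 mm below the handle point; right over the centre post when swing is 0. The arm is a bar 20 mm wide.
- lift (a joint): height of the arm in m: 0 fully down (pad 64 mm above the seat), 0.056 fully up. It stays where it is left; about 11 N lift it and under 5 N push it down. A cross pin on its shaft runs in two upright slots of the column: the arm turns only when lift is above 0.046, and comes down only in one of the two slots.
- swing (a joint): angle of the arm in rad, counter-clockwise from above: 0 over the centre post (first slot), 1.4 swung aside to the parking slot (its end stop); turns easily once pulled up. Down in a slot it has about 0.07 rad of play.
- disc_thick: new white filter disc with a hole through its middle, 60 mm across, 20 mm thick, bore 16 mm; lies flat on the bench. Origin: centre of its underside, z up. May be absent.
- disc_medium: new white filter disc with a hole through its middle, 60 mm across, 14 mm thick, bore 16 mm; lies flat on the bench. Origin: centre of its underside, z up. May be absent.
- disc_thin: new white filter disc with a hole through its middle, 60 mm across, 8 mm thick, bore 16 mm; lies flat on the bench. Origin: centre of its underside, z up. May be absent.
- spacer_1: steel spacer ring, 36 mm across, 8 mm thick, bore 16 mm. Origin: centre of its underside. Both spacers are alike and always there; one is left over when only two discs are given, and stays on the bench.
- spacer_2: second steel spacer ring, like spacer_1.
- bell: steel pressure bell, upright closed cylinder with its open end down: 40 mm across (foot 47 mm, only for looks), 42 mm high, with a blind bore of 16 mm, 36 mm deep, from below. Starts open end down on the used module. Origin: centre of its underside, z up.
- used_module: used filter module: a disc like the new ones but 30 mm thick and brownish between its white rims, 60 mm across, bore 16 mm; starts on the post, under the bell. Origin: centre of its underside, z up.
- tray_floor (a point): centre of the inner floor (2 mm above the bench) of a shallow open steel tray, 120 x 105 mm (x by y) over its walls, 131 x 113 mm over the rolled rim, 15 mm high; fixed; x and y along its sides.
- bell_top (a point): centre of the bell's flat top, 42 mm above its underside.
- wash_bottle: white squeeze bottle with red cap, 68 mm across, 150 mm high; bystander. Origin: centre of its underside, as for all bystanders.
- beaker: glass beaker, 78 mm across, 95 mm high; bystander.
- cylinder: glass measuring cylinder on a foot, 50 mm across, 196 mm high; bystander.
- ointment: white ointment jar with red screw lid, 61 mm across, 58 mm high; bystander.
- amber_bottle: amber bottle with white cap, 47 mm across, 112 mm high; bystander.
There are look-alikes about, which are no part of the job. What is shaped like the bell but yellow is not meant. Of the things that look like the part that bears tray_floor, the larger one is meant.

How it is judged:
On the way, in this order (a step that is already met when the one before it is completed fails the run):
1. the arm is swung aside and pushed down into its parking slot (value of joint swing above 1.25 rad and value of joint lift below 0.01 m), for 0.2 s.
2. the bell stands on the bench and the used module lies flat in the tray (x of used_module in the frame of tray_floor between -0.04 and 0.04 m and y of used_module in the frame of tray_floor between -0.04 and 0.04 m and z of used_module in the frame of tray_floor between -0.005 and 0.005 m and angle between each of used_module, bell's own z axis and vertical below 0.15 rad and height (world z) of bell below 0.01 m), for 0.2 s.
3. all new discs given are on the post, thickest lowest and resting on the seat, one spacer ring between each two (horizontal distance between each of disc_thick, disc_medium, disc_thin and post_seat below 0.005 m and angle between each of disc_thick, disc_medium, disc_thin's own z axis and vertical below 0.08 rad and z of disc_thick in the frame of post_seat between -0.0025 and 0.0025 m and (z of disc_medium in the frame of post_seat between -0.0025 and 0.0025 m or z of disc_medium in the frame of post_seat between 0.0255 and 0.0305 m) and (z of disc_thin in the frame of post_seat between 0.0195 and 0.0245 m or z of disc_thin in the frame of post_seat between 0.0255 and 0.0305 m or z of disc_thin in the frame of post_seat between 0.0475 and 0.0525 m) and z of disc_medium in the frame of disc_thick between 0.0255 and 0.0305 m and z of disc_thin in the frame of disc_medium between 0.0195 and 0.0245 m and (z of disc_thin in the frame of disc_thick between 0.0255 and 0.0305 m or z of disc_thin in the frame of disc_thick between 0.0475 and 0.0525 m)), for 0.2 s.
4. the bell is over the post, resting on the top disc (horizontal distance between bell and post_seat below 0.005 m and angle between bell's own z axis and vertical below 0.08 rad and z of bell in the frame of disc_thin between 0.0055 and 0.0105 m and (z of bell in the frame of disc_medium between 0.0115 and 0.0165 m or z of bell in the frame of disc_medium between 0.0275 and 0.0325 m)), for 0.2 s.
At the end, for the whole second after the job is handed in: Used module flat in the tray; all new discs on the post, flat and centred (5 mm), thickest on the seat, one spacer between each two and none elsewhere (heights to 2.5 mm), the bell on the top disc, the arm back over it (swing below 0.12 rad), its pad on the bell (gap under 2 mm), all at rest (all of step 3 and all of step 4 and x of used_module in the frame of tray_floor between -0.04 and 0.04 m and y of used_module in the frame of tray_floor between -0.04 and 0.04 m and z of used_module in the frame of tray_floor between -0.005 and 0.005 m and angle between used_module's own z axis and vertical below 0.15 rad and linear speed of each of disc_thick, disc_medium, disc_thin, bell, used_module below 0.02 m/s and horizontal distance between press_pad and bell_top below 0.01 m and z of press_pad in the frame of bell_top between -0.004 and 0.002 m and value of joint swing below 0.12 rad); the robot touches nothing.
It fails at once if the squeeze bottle is knocked over or pushed away (tipped more than 0.5 rad or moved more than 4 cm) (angle between wash_bottle's own z axis and vertical above 0.5 rad or distance of wash_bottle from where it was at the start of the episode above 0.04 m).
It fails at once if the glass beaker is knocked over or pushed away (tipped more than 0.5 rad or moved more than 4 cm) (angle between beaker's own z axis and vertical above 0.5 rad or distance of beaker from where it was at the start of the episode above 0.04 m).
It fails at once if the measuring cylinder is knocked over or pushed away (tipped more than 0.5 rad or moved more than 4 cm) (angle between cylinder's own z axis and vertical above 0.5 rad or distance of cylinder from where it was at the start of the episode above 0.04 m).
It fails at once if the ointment jar is knocked over or pushed away (tipped more than 0.5 rad or moved more than 4 cm) (angle between ointment's own z axis and vertical above 0.5 rad or distance of ointment from where it was at the start of the episode above 0.04 m).
It fails at once if the amber bottle is knocked over or pushed away (tipped more than 0.5 rad or moved more than 4 cm) (angle between amber_bottle's own z axis and vertical above 0.5 rad or distance of amber_bottle from where it was at the start of the episode above 0.04 m).
Of disc_thick, disc_medium, disc_thin only 2 to 3 are there at a start; the rules pass over those that are not, and their reading is None.
At some moment in a run one of disc_thick, disc_medium, disc_thin, spacer_1, spacer_2 may be knocked a few centimetres aside while the robot is not near it.
It also fails if it takes over 210 s, if anything falls off the work surface, if the arm or the gripper's body presses on something with over 40 N, if the wrist force passes 120 N, or if a joint passes its speed limit or range.

## Working session

There is one attempt and no reset: what is moved stays moved. The work goes in short steps, Python scripts to look and compute and a shell command to move; the robot and the scene stay as the last step left them, time stands still between calls to the robot, and variables do not carry over. Pictures are saved under pics/ and viewed, and the job is handed in when it is done.

```bash
ls; mkdir -p pics
python3 - <<'E'
from plant import monitor,cams
import cv2,numpy as np
s=monitor.state()
for k,v in s.items(): print(k,np.round(v,4))
for n in("scene","top"):
    c=cams.camera(n); cv2.imwrite(f"pics/{n}0.png",c["pixels"]); print(n,c["fovy"],c["cx"],c["cy"],np.round(c["T"],4).tolist())
E
```

```text
pics
time 0.0
qpos [-1.3919  0.3842  0.0164  1.3712 -0.0063  1.3882 -0.0465]
joint_velocities [-0.0019 -0.0016 -0.0001  0.0008  0.0016 -0.0016 -0.    ]
effort [-1.20000e-03 -6.27598e+01  8.43100e-01 -3.71834e+01  1.63000e-02
  1.38000e-02 -0.00000e+00]
tcp_pos [0.1495 0.6063 0.2303]
orientation [ 0.5561 -0.4365  0.5572  0.4356]
contact_force [-0.6677  0.4269  1.1698]
ft_torque [ 0.0186  0.0166 -0.073 ]
opening 0.0853
scene 57.204021876565 279.64911922260353 208.04046701835972 [[-0.5408, -0.4064, 0.7364, -0.2679], [-0.8411, 0.2671, -0.4703, 0.3993], [-0.0056, -0.8738, -0.4863, 0.6155], [0.0, 0.0, 0.0, 1.0]]
top 44.48126704445375 272.6434295693353 214.769207664005 [[-0.021, -0.9833, 0.1808, 0.2648], [-0.9998, 0.0202, -0.0063, -0.1118], [0.0025, -0.1809, -0.9835, 1.33], [0.0, 0.0, 0.0, 1.0]]
```

View pics/scene0.png

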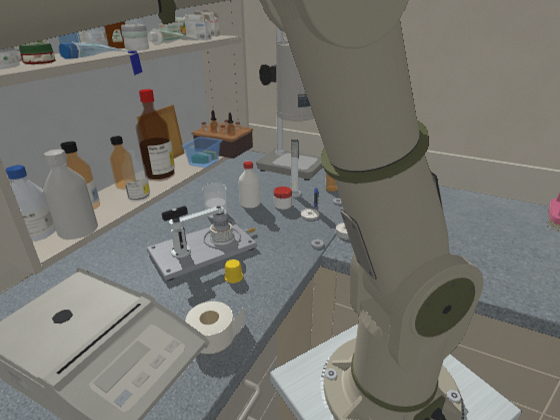

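View pics/top0.png

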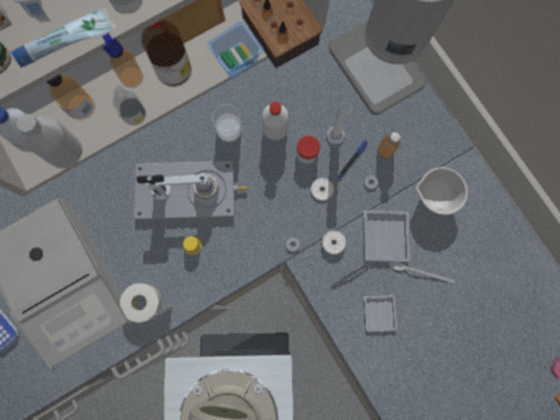

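```bash
cat > h.py <<'E'
from plant import monitor,cams,ticket
import cv2,numpy as np
from scipy.spatial.transform import Rotation as R
def K(c):
    f=c["pixels"].shape[0]/2/np.tan(np.radians(c["fovy"])/2); return f
def ray(c,u,v):
    d=np.array([(u-c["cx"])/K(c),(v-c["cy"])/K(c),1.]); T=np.array(c["T"])
    return T[:3,3],T[:3,:3]@d
def onz(c,u,v,z):
    o,d=ray(c,u,v); return o+d*(z-o[2])/d[2]
def proj(c,p):
    T=np.array(c["T"]); q=T[:3,:3].T@(np.array(p)-T[:3,3]); return np.array([c["cx"],c["cy"]])+K(c)*q[:2]/q[2]
def crop(c,u0,v0,u1,v1,s,name):
    im=cv2.resize(c["pixels"][v0:v1,u0:u1],None,fx=s,fy=s,interpolation=cv2.INTER_CUBIC); cv2.imwrite("pics/"+name,im)
def st():
    s=monitor.state(); q=s["orientation"]; r=R.from_quat([q[1],q[2],q[3],q[0]]).as_matrix()
    print("t",round(float(s["time"]),2),"tcp",np.round(s["tcp_pos"],4),"F",np.round(s["contact_force"],1),"open",round(float(s["opening"]),4)); print("axes x,y,z cols:\n",np.round(r,3)); return s,r
def delta(target,zdir=None):
    "shift in tool axes to world target; and turn about tool x to bring z axis along zdir (deg)"
    s,r=st(); d=np.array(target)-s["tcp_pos"]
    print("world d",np.round(d,4),"tool d",np.round(r.T@d,4))
    # full orientation: x down, z=zdir horizontal
    if zdir is not None:
        z=np.array([np.cos(zdir),np.sin(zdir),0]);
        best=None
        for sg in (1,-1):
            x=np.array([0,0,-1.]); zz=sg*z; y=np.cross(zz,x); Rt=np.stack([x,y,zz],1)
            rv=R.from_matrix(r.T@Rt).as_rotvec(degrees=True)/8
            if best is None or np.linalg.norm(rv)<np.linalg.norm(best[0]): best=(rv,Rt)
        print("rotvec units of 8deg",np.round(best[0],3),"tool d in final axes",np.round(best[1].T@d,4))
E
python3 - <<'E'
from h import *
c=cams.camera("top"); crop(c,110,90,450,340,2.3,"topc.png")
c2=cams.camera("scene"); crop(c2,130,140,370,320,3.3,"scc.png")
for n,u,v,z in[("d1",321,189,.01),("d2",334,242,.01),("s1",371,183,.008),("s2",293,244,.008),("tray",386,237,.002),("post/bell",205,183,.1),("handle",155,179,.14)]: print(n,np.round(onz(c,u,v,z),3))
E
```

```text
d1 [ 0.574 -0.249  0.01 ]
d2 [ 0.433 -0.277  0.01 ]
s1 [ 0.588 -0.382  0.008]
s2 [ 0.43  -0.171  0.008]
tray [ 0.444 -0.415  0.002]
post/bell [0.574 0.045 0.1  ]
handle [0.576 0.159 0.14 ]
```

View pics/topc.png

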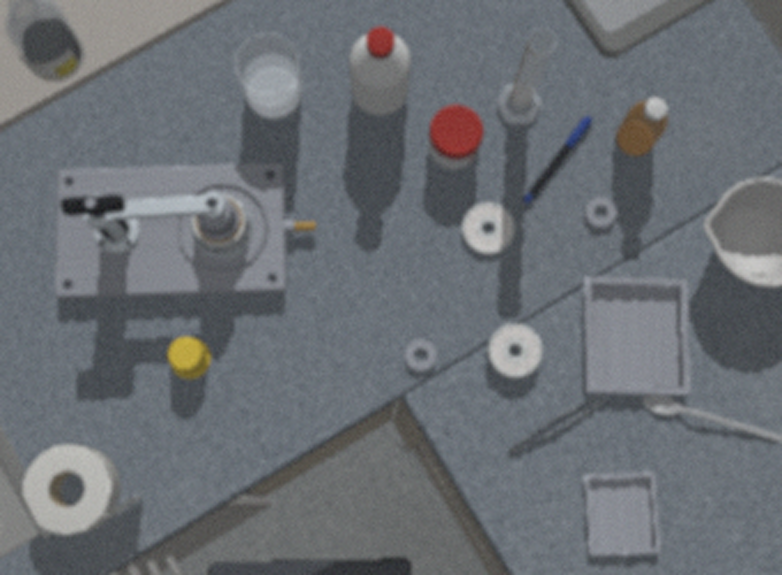

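View pics/scc.png

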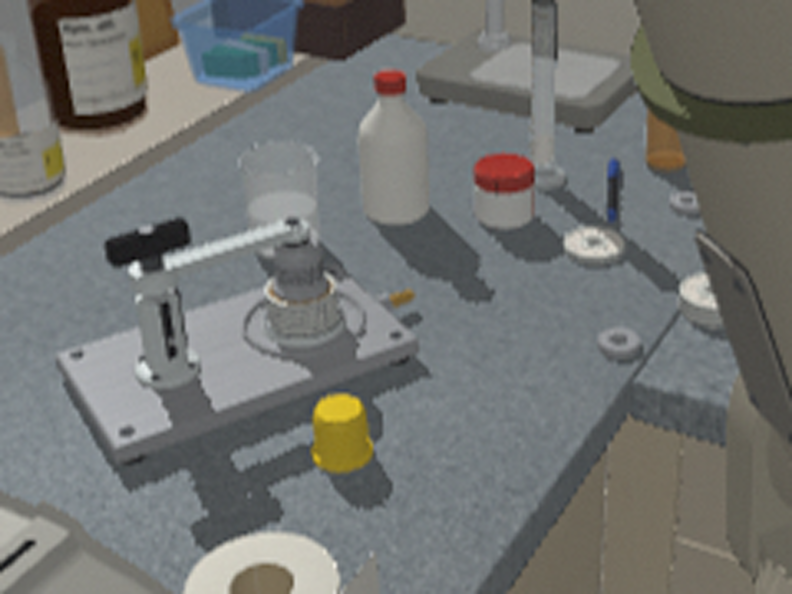

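Run:
```python
from h import *
c=cams.camera("top"); c2=cams.camera("scene")
st()
def blob(im,mask,box):
    u0,v0,u1,v1=box; m=np.zeros_like(mask); m[v0:v1,u0:u1]=mask[v0:v1,u0:u1]
    n,l,s,ce=cv2.connectedComponentsWithStats(m.astype(np.uint8)); i=1+np.argmax(s[1:,4]); return ce[i],s[i]
def tri(a,b):
    o1,d1=ray(c,*a);o2,d2=ray(c2,*b)
    A=np.stack([d1,-d2],1); t=np.linalg.lstsq(A,o2-o1,rcond=None)[0]; p=o1+d1*t[0];q=o2+d2*t[1]; return (p+q)/2,np.linalg.norm(p-q)
im=c["pixels"].astype(int); im2=c2["pixels"].astype(int)
g=im.max(2);g2=im2.max(2)
a,sa=blob(im,g<45,(130,165,175,195)); b,sb=blob(im2,g2<45,(155,195,195,225)); print("handle",a,sa,b,sb,tri(a,b))
# white discs
for n,box in(("d1",(305,172,345,208)),("d2",(318,225,352,260))):
    w=(im.min(2)>130); a,s=blob(im,w,box); print(n,a,s,[np.round(onz(c,*a,z),4) for z in(.008,.014,.02)])
# screws
P=[onz(c,x/2.3+110,y/2.3+90,.022) for x,y in((68,181),(270,174),(272,278),(67,284))]
print(np.round(P,4)); m=np.mean(P,0); print("stand",m)
y=(P[0]+P[3]-P[1]-P[2]); y/=np.linalg.norm(y); print("ydir",y,"post",m-.06*y,"col",m+.06*y)
# tray outer corners (rim z .015)
Q=[onz(c,x/2.3+110,y/2.3+90,.015) for x,y in((585,277),(689,279),(690,395),(585,397))]
print("tray",np.round(Q,4),np.mean(Q,0), np.linalg.norm(Q[0]-Q[1]),np.linalg.norm(Q[1]-Q[2]))
for n,x,y in(("beaker",272,92),("wash",380,85),("cyl",519,103),("oint",456,150),("amber",635,140),("ybell",190,360)):print(n,np.round(onz(c,x/2.3+110,y/2.3+90,.01),3))
for n,x,y in(("s1",600,211),("s2",421,353)):print(n,np.round(onz(c,x/2.3+110,y/2.3+90,.008),3))
```

```text
t 0.3 tcp [0.1496 0.6067 0.2309] F [ 0.  -1.  -0.3] open 0.0852
axes x,y,z cols:
 [[-0.    -0.971  0.239]
 [-0.001  0.239  0.971]
 [-1.     0.    -0.001]]
handle [156.08888889 179.24444444] [150 177  13   6  45] [174.46236559 213.26344086] [162 207  25  13 186] (array([0.58042117, 0.1643241 , 0.13265416]), np.float64(0.012638322078488338))
d1 [320.22292994 188.5       ] [311 178  18  22 314] [array([ 0.5759, -0.2474,  0.008 ]), array([ 0.5745, -0.2468,  0.014 ]), array([ 0.573 , -0.2462,  0.02  ])]
d2 [333.73671498 241.64251208] [322 230  24  24 414] [array([ 0.4338, -0.2771,  0.008 ]), array([ 0.433 , -0.2763,  0.014 ]), array([ 0.4322, -0.2756,  0.02  ])]
[[ 0.6358  0.2274  0.022 ]
 [ 0.6393 -0.0036  0.022 ]
 [ 0.518  -0.0053  0.022 ]
 [ 0.5158  0.2255  0.022 ]]
stand [0.57721747 0.11099604 0.022     ]
ydir [-0.01239771  0.99992315  0.        ] post [0.57796133 0.05100065 0.022     ] col [0.5764736  0.17099143 0.022     ]
tray [[ 0.5132 -0.3596  0.015 ]
 [ 0.5084 -0.4774  0.015 ]
 [ 0.377  -0.4694  0.015 ]
 [ 0.3772 -0.3523  0.015 ]] [ 0.44395333 -0.41468368  0.015     ] 0.11795373666051978 0.1316619417935053
beaker [ 0.742 -0.005  0.01 ]
wash [ 0.748 -0.132  0.01 ]
cyl [ 0.723 -0.294  0.01 ]
oint [ 0.667 -0.219  0.01 ]
amber [ 0.675 -0.427  0.01 ]
ybell [0.428 0.088 0.01 ]
s1 [ 0.591 -0.382  0.008]
s2 [ 0.431 -0.171  0.008]
```

Run:
```python
from h import *
c=cams.camera("top"); c2=cams.camera("scene")
g=c["pixels"].astype(int).max(2)
print(g[174:186,134:168])
m=np.zeros(g.shape,np.uint8); m[172:186,132:170]=(g[172:186,132:170]<75)
n,l,s,ce=cv2.connectedComponentsWithStats(m);print(s,ce)
i=1+np.argmax(s[1:,4]); ys,xs=np.where(l==i); print(cv2.minAreaRect(np.stack([xs,ys],1).astype(np.float32)))
a=ce[i]; print(onz(c,*a,.138))
p=[.5765,.171,.13]; print(proj(c,p),proj(c2,p))
# check bell top at z: 28+30+42=100
for p in([.578,.051,.1],[.578,.051,.058]):print(proj(c,p),proj(c2,p))
```

```text
[[123 130 138 140 139 139 133 137 128 135 129 132 124 129 135 134 140 145
  146 139 131 123 118 115 105 104 110 114 118 129 138 140 140 146]
 [123 132 134 129 124 114 112 110 105 106 105 104 102 109 119 119 126 124
  115 101  94  88  84  74  77  75  74  78  97 114 138 145 145 148]
 [116 126 117 103  87  84  78  73  71  67  70  67  77 102 123 131 124  99
   81  66  53  59  55  46  48  49  49  50  63  95 130 148 154 163]
 [124 121 102  70  56  53  50  47  45  47  47  50  77 117 144 148 133 103
   67  41  46  41  41  51  40  47  37  36  50  87 134 161 174 173]
 [121 115  96  58  44  41  45  43  31  42  42  43  75 121 142 148 137 100
   61  42  43  44  41  48  47  46  41  45  37  77 138 171 179 185]
 [118 121  93  59  42  46  42  40  38  44  37  45  69 108 128 130 114  80
   51  38  39  36  39  37  34  39  35  31  36  82 131 174 187 185]
 [118 123 107  62  34  38  36  39  44  37  36  37  43  71  86  92  81  50
   38  28  38  38  39  37  31  36  43  37  43  92 145 179 183 188]
 [120 128 113  85  48  35  31  35  33  39  33  33  45  40  49  51  45  41
   38  38  38  44  47  59  59  71  72  
[... 332 characters left out ...]
123 124 126 121 121 130 137 154 153 136 109  95  83
   77  83 100 126 164 167 157 148 139 140 139 134 139 143 142 150]
 [120 134 138 138 138 136 139 137 137 139 141 140 147 146 131 121 115 108
  106 114 120 128 139 142 133 118 100  95  94  94 117 140 157 167]]
[[     0      0    560    420 235053]
 [   137    175     26      9    147]] [[279.58117956 209.51894679]
 [149.69387755 179.20408163]]
((149.5856170654297, 179.3696746826172), (7.797286033630371, 25.200828552246094), 86.42366790771484)
[0.57639539 0.17249381 0.138     ]
[151.09204138 179.97805645] [175.12123921 216.04509254]
[202.67502311 181.43552227] [219.62244718 213.09414806]
[204.8457378  185.47557082] [220.86672961 226.35828399]
```

```bash
python3 -m pendant '[[[0.95,0,0,0,0,0,-1],[0.95,0,0,0,0,0,-1],[0.95,0,0,0,0,0,-1],[0.95,0,0,0,0,0,-1],[0.95,0,0,0,0,0,-1],[0.95,0,0,0,0,0,-1],[0.95,0,0,0,0,0,-1],[0.95,0,0,0,0,0,-1],[0.95,0,0,0,0,0,-1],[0.95,0,0,0,0,0,-1]]]' 60; python3 -c "
from h import *
delta([.5765,.172,.24],0)"
```

```text
time: 1.4
tcp_pos: [0.1495, 0.6066, 0.2311]
orientation: [0.707, 0.017, 0.707, -0.017]
contact_force: [0.3, 0.2, -0.0]
opening: 0.0856
t 1.4 tcp [0.1495 0.6066 0.2311] F [ 0.3  0.2 -0. ] open 0.0856
axes x,y,z cols:
 [[-0.001  0.048  0.999]
 [-0.     0.999 -0.048]
 [-1.    -0.    -0.001]]
world d [ 0.427  -0.4346  0.0089] tool d [-0.009  -0.4134  0.4475]
rotvec units of 8deg [-0.347 -0.005  0.003] tool d in final axes [-0.0089 -0.4346  0.427 ]
```

```bash
python3 -m pendant '[[[-0.35,0,0,0,0,0,-1],[0,0,0,-0.003,-0.044,0.043,-1],[0,0,0,0,-0.044,0.043,-1],[0,0,0,0,-0.044,0.043,-1],[0,0,0,0,-0.044,0.043,-1],[0,0,0,0,-0.044,0.043,-1],[0,0,0,0,-0.044,0.043,-1],[0,0,0,0,-0.044,0.043,-1],[0,0,0,0,-0.044,0.043,-1],[0,0,0,0,-0.044,0.043,-1],[0,0,0,0,-0.02,0.02,-1],[0,0,0,0,0,0,-1]]]'; python3 -c "
from h import *
delta([.5765,.172,.24],0)"
```

```text
time: 2.6
tcp_pos: [0.4914, 0.2549, 0.2328]
orientation: [0.707, 0.0, 0.707, 0.002]
contact_force: [-1.2, -0.6, 0.3]
opening: 0.0851
t 2.6 tcp [0.4914 0.2549 0.2328] F [-1.2 -0.6  0.3] open 0.0851
axes x,y,z cols:
 [[ 0.001 -0.002  1.   ]
 [ 0.003  1.     0.002]
 [-1.     0.003  0.001]]
world d [ 0.0851 -0.0829  0.0072] tool d [-0.0073 -0.0831  0.0849]
rotvec units of 8deg [ 0.017  0.008 -0.019] tool d in final axes [-0.0072 -0.0829  0.0851]
```

```bash
python3 -m pendant '[[[0,0,0,0,-0.04,0.04,-1],[0,0,0,0,-0.03,0.03,-1],[0,0,0,0,-0.012,0.012,-1],[0,0,0,0,-0.004,0.004,-1],[0,0,0,0,0,0,-1]]]'; python3 -c "
from h import *
delta([.5765,.172,.116],0)
c=cams.camera('top');crop(c,90,120,260,260,4.5,'a1.png')"
```

```text
time: 3.1
tcp_pos: [0.5697, 0.1797, 0.2322]
orientation: [0.707, -0.001, 0.707, 0.004]
contact_force: [-0.9, -0.3, -0.9]
opening: 0.0851
t 3.1 tcp [0.5697 0.1797 0.2322] F [-0.9 -0.3 -0.9] open 0.0851
axes x,y,z cols:
 [[-0.    -0.008  1.   ]
 [ 0.005  1.     0.008]
 [-1.     0.005 -0.   ]]
world d [ 0.0068 -0.0077 -0.1162] tool d [ 0.1162 -0.0083  0.0068]
rotvec units of 8deg [ 0.054 -0.002 -0.034] tool d in final axes [ 0.1162 -0.0077  0.0068]
```

View pics/a1.png

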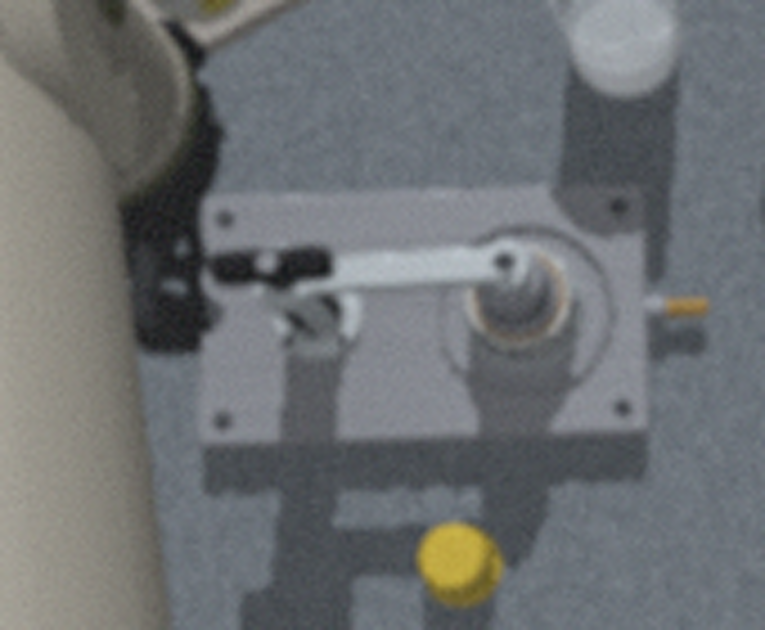

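```bash
python3 -m pendant '[[[0.05,0,0,0.03,-0.008,0.006,-1],[0,0,0,0.04,-0.001,0.001,-1],[0,0,0,0,0,0,-1]]]'; python3 -c "
from h import *
delta([.5765,.172,.116],0)"
```

```text
time: 3.45
tcp_pos: [0.5742, 0.1788, 0.1619]
orientation: [0.707, 0.0, 0.707, 0.007]
contact_force: [0.3, -0.1, -0.9]
opening: 0.0853
t 3.45 tcp [0.5742 0.1788 0.1619] F [ 0.3 -0.1 -0.9] open 0.0853
axes x,y,z cols:
 [[ 0.001 -0.01   1.   ]
 [ 0.01   1.     0.01 ]
 [-1.     0.01   0.001]]
world d [ 0.0023 -0.0068 -0.0459] tool d [ 0.0459 -0.0073  0.0022]
rotvec units of 8deg [ 0.07   0.005 -0.07 ] tool d in final axes [ 0.0459 -0.0068  0.0023]
```

```bash
python3 -m pendant '[[[0.07,0,-0.07,0.02,-0.007,0.002,-1],[0,0,0,0.02,-0.003,0,-1],[0,0,0,0.008,-0.001,0,-1],[0,0,0,0,0,0,-1]]]'; python3 -c "
from h import *
delta([.5765,.172,.116],0)"
```

```text
time: 3.85
tcp_pos: [0.5754, 0.1755, 0.1185]
orientation: [0.708, -0.001, 0.706, 0.005]
contact_force: [-0.2, 0.1, -0.1]
opening: 0.0852
t 3.85 tcp [0.5754 0.1755 0.1185] F [-0.2  0.1 -0.1] open 0.0852
axes x,y,z cols:
 [[ 0.003 -0.009  1.   ]
 [ 0.005  1.     0.009]
 [-1.     0.005  0.003]]
world d [ 0.0011 -0.0035 -0.0025] tool d [ 0.0025 -0.0036  0.0011]
rotvec units of 8deg [ 0.062  0.024 -0.034] tool d in final axes [ 0.0025 -0.0035  0.0011]
```

Close on the handle.

```bash
python3 -m pendant '[[[0.05,0.02,-0.03,0.002,-0.006,0.001,-1],[0,0,0,0,-0.002,0,-1],[0,0,0,0,0,0,1],[0,0,0,0,0,0,1],[0,0,0,0,0,0,1],[0,0,0,0,0,0,1],[0,0,0,0,0,0,1],[0,0,0,0,0,0,1]]]' 60; python3 -c "
from h import *
delta([.5765,.172,.116],0)"
```

```text
time: 4.65
tcp_pos: [0.5771, 0.1691, 0.1216]
orientation: [0.708, 0.0, 0.706, 0.002]
contact_force: [1.0, -0.5, 1.0]
opening: 0.0156
t 4.65 tcp [0.5771 0.1691 0.1216] F [ 1.  -0.5  1. ] open 0.0156
axes x,y,z cols:
 [[ 0.003 -0.003  1.   ]
 [ 0.004  1.     0.003]
 [-1.     0.004  0.003]]
world d [-0.0006  0.0029 -0.0056] tool d [ 0.0056  0.0029 -0.0006]
rotvec units of 8deg [ 0.023  0.022 -0.025] tool d in final axes [ 0.0056  0.0029 -0.0006]
```

```bash
python3 -m pendant '[[[0,0,0,-0.02,0,0,1],[0,0,0,-0.02,0,0,1],[0,0,0,-0.015,0,0,1],[0,0,0,-0.01,0,0,1],[0,0,0,-0.01,0,0,1],[0,0,0,0,0,0,1]]]'; python3 -c "
from h import *
st()
c=cams.camera('scene');crop(c,130,140,280,290,4,'a2.png')"
```

```text
time: 5.25
tcp_pos: [0.5765, 0.168, 0.174]
orientation: [0.705, -0.006, 0.709, -0.003]
contact_force: [5.6, 1.0, 4.8]
opening: 0.0147
t 5.25 tcp [0.5765 0.168  0.174 ] F [5.6 1.  4.8] open 0.0147
axes x,y,z cols:
 [[-0.006 -0.004  1.   ]
 [-0.013  1.     0.004]
 [-1.    -0.013 -0.006]]
```

View pics/a2.png

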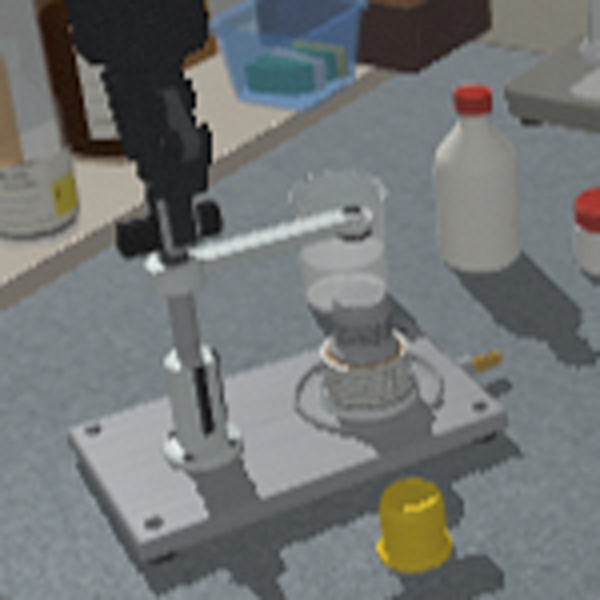

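```bash
python3 -m pendant '[[[0,0,0.08,-0.01,0,0,1],[0,0,0,-0.004,0,0,1],[-0.5,0,0,-0.002,0,0,1],[-0.8,0,0,0,0,0,1],[-0.8,0,0,0,0,0,1],[-0.8,0,0,0,0,0,1]]]'; python3 -c "
from h import *
st()
c=cams.camera('top');crop(c,90,120,260,260,4.5,'a3.png')"
```

```text
time: 5.9
tcp_pos: [0.5782, 0.1681, 0.1766]
orientation: [0.688, -0.151, 0.695, 0.145]
contact_force: [1.1, 1.1, 1.1]
opening: 0.0145
t 5.9 tcp [0.5782 0.1681 0.1766] F [1.1 1.1 1.1] open 0.0145
axes x,y,z cols:
 [[-0.009 -0.409  0.913]
 [-0.011  0.913  0.409]
 [-1.    -0.006 -0.012]]
```

View pics/a3.png

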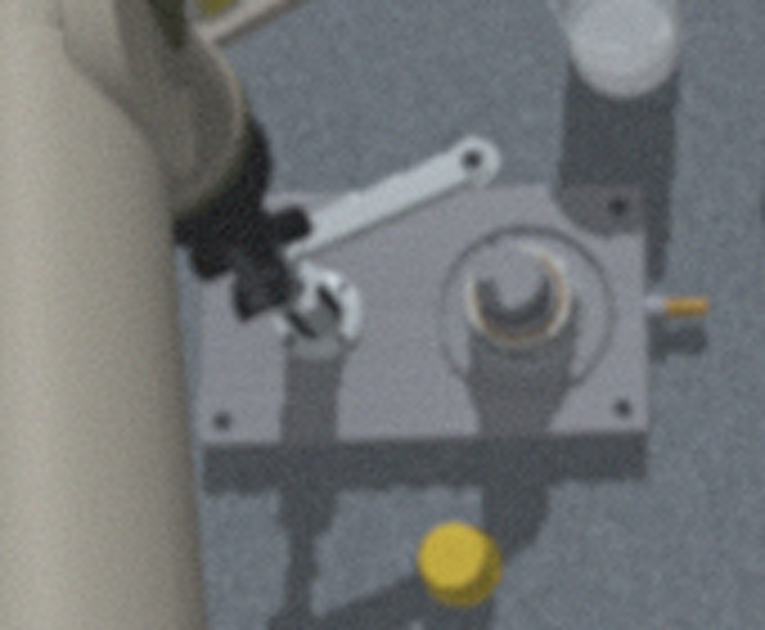

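```bash
python3 -m pendant '[[[-0.9,0,0,0,0,0,1],[-0.9,0,0,0,0,0,1],[-0.9,0,0,0,0,0,1],[-0.9,0,0,0,0,0,1],[-0.9,0,0,0,0,0,1],[-0.9,0,0,0,0,0,1],[-0.7,0,0,0,0,0,1],[-0.5,0,0,0,0,0,1],[0,0,0,0,0,0,1]]]'; python3 -c "
from h import *
st(); print(monitor.state()['ft_torque'],np.round(monitor.state()['qpos'],2))"
```

```text
time: 6.85
tcp_pos: [0.5805, 0.1705, 0.1765]
orientation: [0.545, -0.448, 0.551, 0.445]
contact_force: [-1.1, 0.7, 1.1]
opening: 0.0145
t 6.85 tcp [0.5805 0.1705 0.1765] F [-1.1  0.7  1.1] open 0.0145
axes x,y,z cols:
 [[-0.003 -0.979  0.202]
 [-0.009  0.202  0.979]
 [-1.     0.001 -0.009]]
[-0.28874466 -0.00825577  0.05315475] [-0.58  0.38  0.32  1.52 -0.11  1.27  1.12]
```

```bash
python3 -m pendant '[[[-0.3,0,0,0,0,0,1],[0,0,0,0,0,0,1],[0,0,0,0.012,0,0,1],[0,0,0,0.012,0,0,1],[0,0,0,0.012,0,0,1],[0,0,0,0.012,0,0,1],[0,0,0,0.012,0,0,1],[0,0,0,0,0,0,1]]]'; python3 -c "
from h import *
st(); print(monitor.state()['ft_torque'])
c=cams.camera('scene');crop(c,130,120,280,270,4,'a4.png')"
```

```text
time: 7.65
tcp_pos: [0.5808, 0.1709, 0.1208]
orientation: [0.544, -0.452, 0.546, 0.449]
contact_force: [-3.7, 0.5, 4.2]
opening: 0.0145
t 7.65 tcp [0.5808 0.1709 0.1208] F [-3.7  0.5  4.2] open 0.0145
axes x,y,z cols:
 [[ 0.001 -0.982  0.188]
 [-0.005  0.188  0.982]
 [-1.    -0.002 -0.005]]
[-0.02067003  0.54481839  0.11858041]
```

View pics/a4.png

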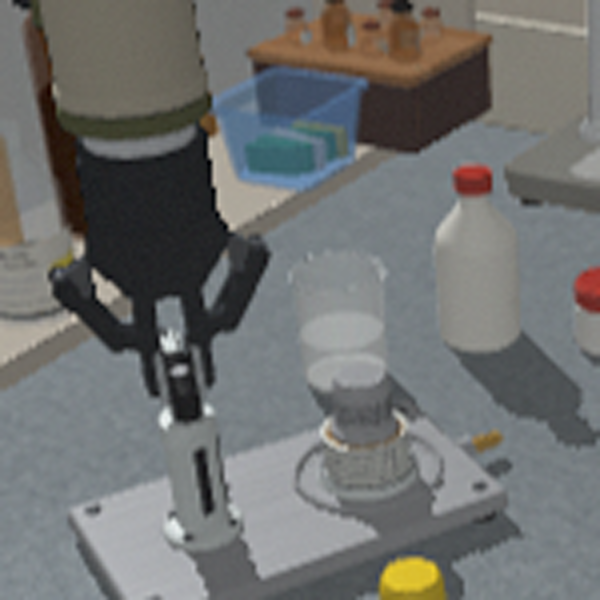

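```bash
python3 -m pendant '[[[0,0,0,0.006,0,0,1],[0,0,0,0.004,0,0,1],[0,0,0,0,0,0,1],[0,0,0,0,0,0,-1],[0,0,0,0,0,0,-1],[0,0,0,0,0,0,-1],[0,0,0,0,0,0,-1],[0,0,0,0,0,0,-1]]]'; python3 -c "
from h import *
st()"
```

```text
time: 8.5
tcp_pos: [0.581, 0.1704, 0.1203]
orientation: [0.55, -0.446, 0.549, 0.444]
contact_force: [-0.3, -0.3, 0.2]
opening: 0.0846
t 8.5 tcp [0.581  0.1704 0.1203] F [-0.3 -0.3  0.2] open 0.0846
axes x,y,z cols:
 [[ 0.004 -0.978  0.207]
 [-0.002  0.207  0.978]
 [-1.    -0.004 -0.001]]
```

```bash
python3 -m pendant '[[[0,0,0,-0.03,0,0,-1],[0,0,0,-0.04,0,0,-1],[0.9,0,0,-0.04,0,0,-1],[0.9,0,0,-0.02,0,0,-1],[0.9,0,0,0,0,0,-1],[0.9,0,0,0,0,0,-1],[0.9,0,0,0,0,0,-1],[0.9,0,0,0,0,0,-1],[0.9,0,0,0,0,0,-1],[0.9,0,0,0,0,0,-1],[0.9,0,0,0,0,0,-1],[0.9,0,0,0,0,0,-1]]]'
python3 - <<'E'
from h import *
delta([.578,.051,.2],0)
c=cams.camera('top');crop(c,90,120,260,260,4.5,'a5.png')
c=cams.camera('scene');crop(c,130,120,280,270,4,'a5s.png')
E
```

```text
time: 9.7
tcp_pos: [0.5811, 0.1704, 0.2541]
orientation: [0.708, -0.02, 0.706, 0.018]
contact_force: [-0.8, -0.1, 0.1]
opening: 0.0851
t 9.7 tcp [0.5811 0.1704 0.2541] F [-0.8 -0.1  0.1] open 0.0851
axes x,y,z cols:
 [[ 0.003 -0.053  0.999]
 [-0.003  0.999  0.053]
 [-1.    -0.003  0.003]]
world d [-0.0031 -0.1194 -0.0541] tool d [ 0.0544 -0.1189 -0.0096]
rotvec units of 8deg [0.381 0.022 0.019] tool d in final axes [ 0.0541 -0.1194 -0.0031]
```

View pics/a5.png

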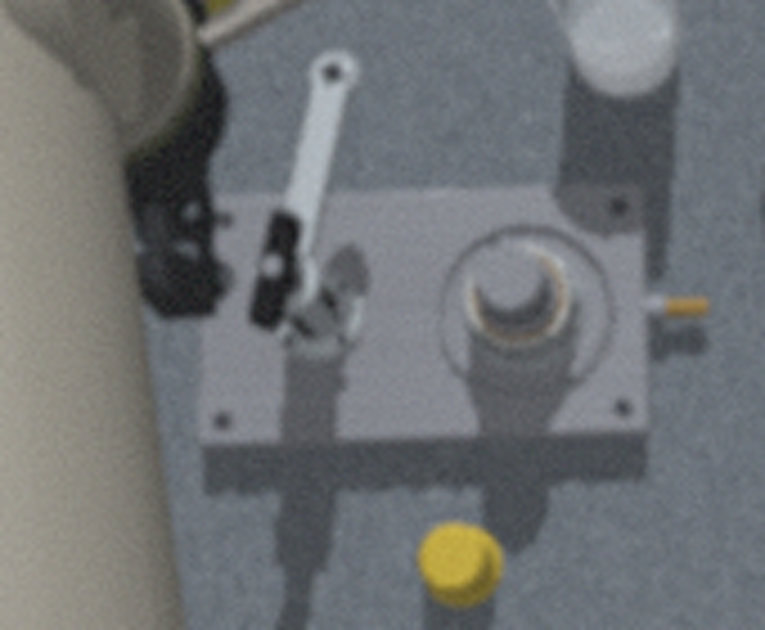

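View pics/a5s.png

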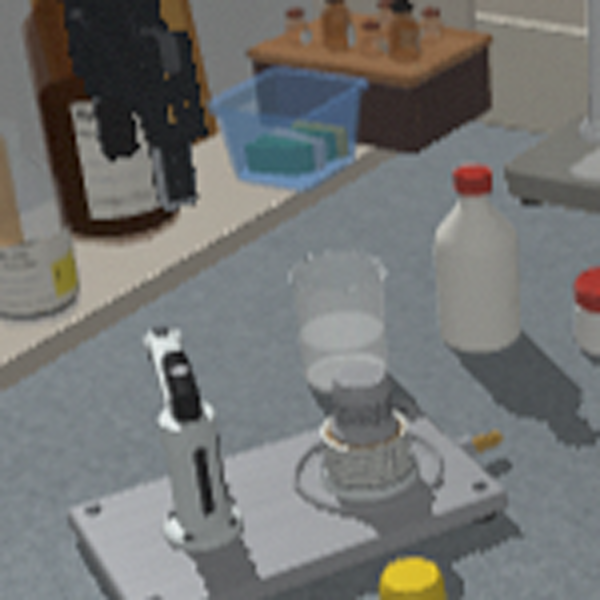

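```bash
python3 -m pendant '[[[0.38,0,0,0.01,-0.045,-0.002,-1],[0,0,0,0.01,-0.045,-0.001,-1],[0,0,0,0.01,-0.03,0,-1],[0,0,0,0.01,-0.014,0,-1],[0,0,0,0.01,-0.005,0,-1],[0,0,0,0,0,0,-1]]]'
python3 - <<'E'
from h import *
delta([.578,.051,.068],0)
E
```

```text
time: 10.4
tcp_pos: [0.5822, 0.0288, 0.2022]
orientation: [0.709, -0.011, 0.706, 0.009]
contact_force: [-0.3, -0.5, -0.3]
opening: 0.0854
t 10.4 tcp [0.5822 0.0288 0.2022] F [-0.3 -0.5 -0.3] open 0.0854
axes x,y,z cols:
 [[ 0.004 -0.029  1.   ]
 [-0.003  1.     0.029]
 [-1.    -0.003  0.004]]
world d [-0.0042  0.0222 -0.1342] tool d [ 0.1341  0.0227 -0.0041]
rotvec units of 8deg [0.206 0.031 0.019] tool d in final axes [ 0.1342  0.0222 -0.0042]
```

```bash
python3 -m pendant '[[[0.2,0,0,0,0.015,-0.004,-1],[0,0,0,0.03,0.008,-0.001,-1],[0,0,0,0.03,0,0,-1],[0,0,0,0.02,0,0,-1],[0,0,0,0,0,0,-1]]]'
python3 - <<'E'
from h import *
delta([.578,.051,.068],0)
E
```

```text
time: 10.9
tcp_pos: [0.5788, 0.0607, 0.1218]
orientation: [0.71, -0.006, 0.704, 0.006]
contact_force: [-0.3, 0.1, 0.5]
opening: 0.0854
t 10.9 tcp [0.5788 0.0607 0.1218] F [-0.3  0.1  0.5] open 0.0854
axes x,y,z cols:
 [[ 0.008 -0.017  1.   ]
 [ 0.001  1.     0.017]
 [-1.     0.001  0.008]]
world d [-0.0008 -0.0097 -0.0538] tool d [ 0.0537 -0.0098 -0.0014]
rotvec units of 8deg [ 0.121  0.058 -0.008] tool d in final axes [ 0.0538 -0.0097 -0.0008]
```

```bash
python3 -m pendant '[[[0.1,0.05,0,0,-0.008,-0.001,-1],[0,0,0,0.02,-0.001,0,-1],[0,0,0,0.016,0,0,-1],[0,0,0,0.01,0,0,-1],[0,0,0,0,0,0,-1],[0,0,0,0,0,0,-1]]]'
python3 - <<'E'
from h import *
delta([.578,.051,.068],0)
E
```

```text
time: 11.5
tcp_pos: [0.5819, 0.0533, 0.08]
orientation: [0.71, -0.001, 0.704, 0.003]
contact_force: [-0.1, -0.7, -0.4]
opening: 0.0852
t 11.5 tcp [0.5819 0.0533 0.08  ] F [-0.1 -0.7 -0.4] open 0.0852
axes x,y,z cols:
 [[ 0.007 -0.007  1.   ]
 [ 0.003  1.     0.007]
 [-1.     0.003  0.007]]
world d [-0.0039 -0.0023 -0.012 ] tool d [ 0.012  -0.0023 -0.004 ]
rotvec units of 8deg [ 0.047  0.053 -0.022] tool d in final axes [ 0.012  -0.0023 -0.0039]
```

```bash
python3 -m pendant '[[[0,0.05,0,0.008,-0.002,-0.004,-1],[0,0,0,0.004,0,0,-1],[0,0,0,0,0,0,-1],[0,0,0,0,0,0,1],[0,0,0,0,0,0,1],[0,0,0,0,0,0,1],[0,0,0,0,0,0,1],[0,0,0,0,0,0,1]]]' 40
python3 - <<'E'
from h import *
delta([.54,-.14,.068],0)
E
```

```text
time: 12.3
tcp_pos: [0.5789, 0.0512, 0.0693]
orientation: [0.708, -0.001, 0.706, 0.004]
contact_force: [-0.2, -0.7, 0.3]
opening: 0.0391
t 12.3 tcp [0.5789 0.0512 0.0693] F [-0.2 -0.7  0.3] open 0.0391
axes x,y,z cols:
 [[ 0.003 -0.007  1.   ]
 [ 0.004  1.     0.007]
 [-1.     0.004  0.003]]
world d [-0.0389 -0.1912 -0.0013] tool d [ 0.0004 -0.191  -0.0402]
rotvec units of 8deg [ 0.048  0.021 -0.028] tool d in final axes [ 0.0013 -0.1912 -0.0389]
```

```bash
python3 -m pendant '[[[0,0,0,-0.015,0,0,1],[0,0,0,-0.02,0,0,1],[0,0,0,-0.03,0,0,1],[0,0,0,-0.02,0,0,1],[0,0,0,0,0,0,1],[0,0,0,0,-0.04,-0.01,1],[0,0,0,0,-0.045,-0.01,1],[0,0,0,0,-0.045,-0.01,1],[0,0,0,0,-0.04,-0.01,1],[0,0,0,0,-0.01,0,1],[0,0,0,0,0,0,1]]]'
python3 - <<'E'
from h import *
delta([.54,-.14,.0125],0)
c=cams.camera('top');crop(c,150,120,350,270,4,'a6.png')
E
```

```text
time: 13.4
tcp_pos: [0.5376, -0.1333, 0.1584]
orientation: [0.708, -0.002, 0.706, 0.005]
contact_force: [0.4, 0.6, -1.2]
opening: 0.0391
t 13.4 tcp [ 0.5376 -0.1333  0.1584] F [ 0.4  0.6 -1.2] open 0.0391
axes x,y,z cols:
 [[ 0.002 -0.011  1.   ]
 [ 0.004  1.     0.011]
 [-1.     0.004  0.002]]
world d [ 0.0024 -0.0067 -0.1459] tool d [ 0.1459 -0.0074  0.002 ]
rotvec units of 8deg [ 0.077  0.016 -0.031] tool d in final axes [ 0.1459 -0.0067  0.0024]
```

View pics/a6.png

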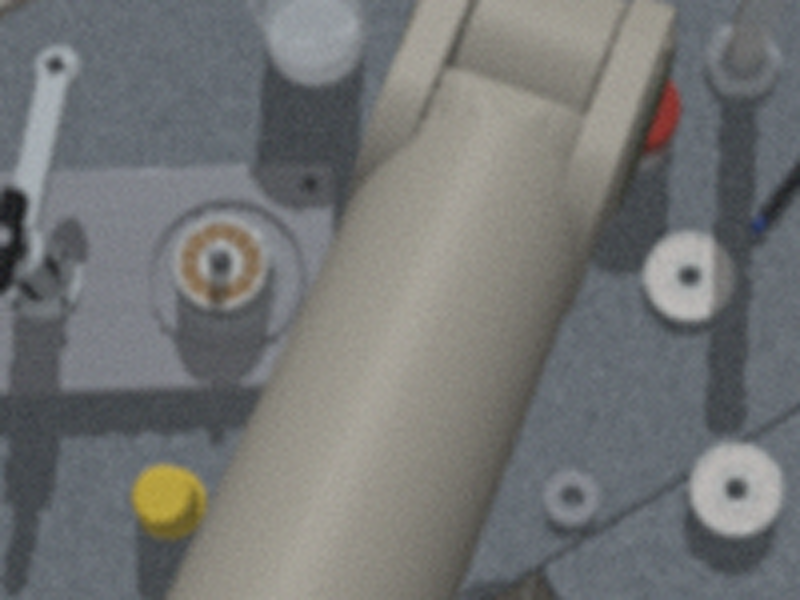

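```bash
python3 -m pendant '[[[0,0,-0.03,0.04,-0.004,0.002,1],[0,0,0,0.04,0,0,1],[0,0,0,0.025,0,0,1],[0,0,0,0.015,0,0,1],[0,0,0,0,0,0,1],[0,0,0,0,0,0,1]]]'
python3 - <<'E'
from h import *
delta([.54,-.14,.0125],0)
E
```

```text
time: 14.05
tcp_pos: [0.5439, -0.1239, 0.0335]
orientation: [0.708, -0.008, 0.706, 0.011]
contact_force: [0.5, 0.1, -0.4]
opening: 0.0391
t 14.05 tcp [ 0.5439 -0.1239  0.0335] F [ 0.5  0.1 -0.4] open 0.0391
axes x,y,z cols:
 [[ 0.003 -0.026  1.   ]
 [ 0.005  1.     0.026]
 [-1.     0.005  0.003]]
world d [-0.0039 -0.0161 -0.021 ] tool d [ 0.0209 -0.016  -0.0044]
rotvec units of 8deg [ 0.186  0.021 -0.033] tool d in final axes [ 0.021  -0.0161 -0.0039]
```

```bash
python3 -m pendant '[[[0,0,-0.03,0.012,0,0,1],[0,0,0,0.006,0,0,1],[0,0,0,0,0,0,1]]]'
python3 - <<'E'
from h import *
st()
E
```

```text
time: 14.35
tcp_pos: [0.5461, -0.1219, 0.0163]
orientation: [0.709, -0.01, 0.705, 0.01]
contact_force: [1.0, 0.4, -2.0]
opening: 0.0391
t 14.35 tcp [ 0.5461 -0.1219  0.0163] F [ 1.   0.4 -2. ] open 0.0391
axes x,y,z cols:
 [[ 0.007 -0.029  1.   ]
 [ 0.001  1.     0.029]
 [-1.     0.001  0.007]]
```

```bash
python3 -m pendant '[[[0,0,0,0.004,0,0,1],[0,0,0,0.002,0,0,1],[0,0,0,0,0,0,1]]]'
python3 - <<'E'
from h import *
st()
E
```

```text
time: 14.65
tcp_pos: [0.5469, -0.1222, 0.0114]
orientation: [0.71, -0.01, 0.704, 0.01]
contact_force: [-0.7, -0.1, -0.6]
opening: 0.0393
t 14.65 tcp [ 0.5469 -0.1222  0.0114] F [-0.7 -0.1 -0.6] open 0.0393
axes x,y,z cols:
 [[ 0.008 -0.029  1.   ]
 [ 0.001  1.     0.029]
 [-1.     0.001  0.008]]
```

```bash
python3 -m pendant '[[[0,0,0,0.001,0,0,1],[0,0,0,0,0,0,-1],[0,0,0,0,0,0,-1],[0,0,0,0,0,0,-1],[0,0,0,0,0,0,-1],[0,0,0,-0.03,0,0,-1],[0,0,0,-0.04,0,0,-1],[0,0,0,-0.04,0,0,-1],[0,0,0,-0.03,0.01,0,-1],[0,0,0,0,0.04,0.01,-1],[0,0,0,0,0.04,0.01,-1]]]'
python3 - <<'E'
from h import *
delta([.578,.051,.2],0)
c=cams.camera('scene');crop(c,180,140,360,280,4,'a7.png')
c=cams.camera('top');crop(c,180,120,380,270,4,'a7t.png')
E
```

```text
time: 15.75
tcp_pos: [0.5625, -0.0387, 0.1572]
orientation: [0.711, -0.005, 0.704, 0.004]
contact_force: [1.6, -0.2, -0.6]
opening: 0.0852
t 15.75 tcp [ 0.5625 -0.0387  0.1572] F [ 1.6 -0.2 -0.6] open 0.0852
axes x,y,z cols:
 [[ 0.01  -0.013  1.   ]
 [-0.002  1.     0.013]
 [-1.    -0.002  0.01 ]]
world d [0.0155 0.0897 0.0428] tool d [-0.0428  0.0895  0.0171]
rotvec units of 8deg [0.096 0.07  0.012] tool d in final axes [-0.0428  0.0897  0.0155]
```

View pics/a7.png

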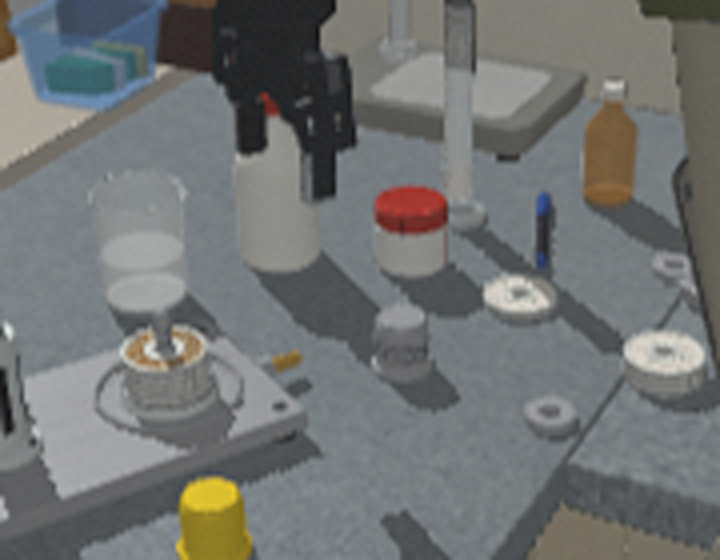

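View pics/a7t.png

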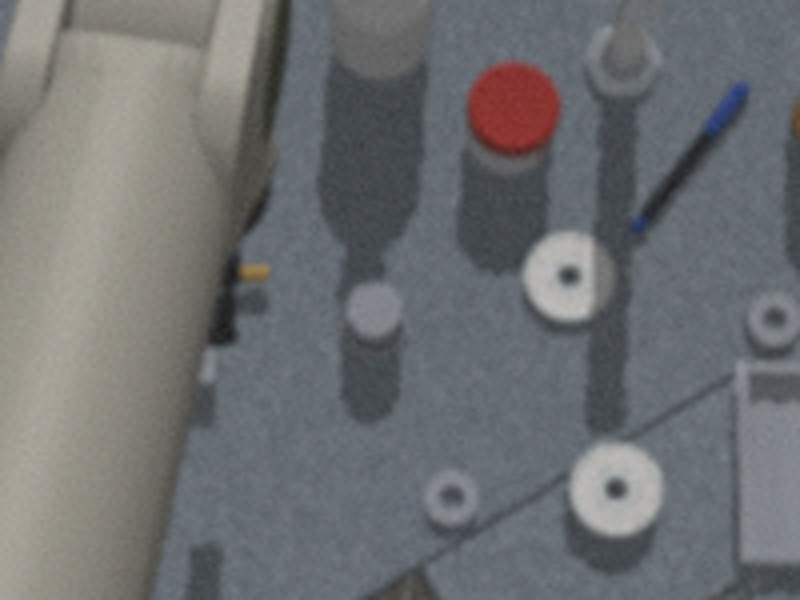

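```bash
python3 -m pendant '[[[0.1,0.07,0,0,0.04,0.01,-1],[0,0,0,0,0.035,0.004,-1],[0,0,0,0,0.01,0,-1],[0,0,0,0,0,0,-1],[0,0,0,0,0,0,-1]]]'
python3 - <<'E'
from h import *
delta([.578,.051,.024],0)
E
```

```text
time: 16.35
tcp_pos: [0.5763, 0.0538, 0.1559]
orientation: [0.707, -0.004, 0.708, 0.003]
contact_force: [-0.1, -0.3, -0.6]
opening: 0.0853
t 16.35 tcp [0.5763 0.0538 0.1559] F [-0.1 -0.3 -0.6] open 0.0853
axes x,y,z cols:
 [[-0.001 -0.009  1.   ]
 [-0.001  1.     0.009]
 [-1.    -0.001 -0.001]]
world d [ 0.0017 -0.0028 -0.1319] tool d [ 0.1319 -0.0026  0.0019]
rotvec units of 8deg [ 0.067 -0.008  0.01 ] tool d in final axes [ 0.1319 -0.0028  0.0017]
```

```bash
python3 -m pendant '[[[0.05,0,0,0.03,-0.003,0.001,-1],[0,0,0,0.03,0,0,-1],[0,0,0,0.01,0,0,-1],[0,0,0,0,0,0,-1]]]'
python3 - <<'E'
from h import *
delta([.578,.051,.024],0)
E
```

```text
time: 16.75
tcp_pos: [0.5781, 0.0425, 0.0859]
orientation: [0.708, 0.001, 0.706, -0.004]
contact_force: [0.3, -0.3, -0.1]
opening: 0.0856
t 16.75 tcp [0.5781 0.0425 0.0859] F [ 0.3 -0.3 -0.1] open 0.0856
axes x,y,z cols:
 [[ 0.002  0.007  1.   ]
 [-0.003  1.    -0.007]
 [-1.    -0.003  0.002]]
world d [-0.0001  0.0085 -0.0619] tool d [ 0.0619  0.0087 -0.0003]
rotvec units of 8deg [-0.048  0.016  0.024] tool d in final axes [ 0.0619  0.0085 -0.0001]
```

```bash
python3 -m pendant '[[[0,0,0,0,0.007,0,-1],[0,0,0,0,0,0,-1],[0,0,0,0.015,0,0,-1],[0,0,0,0,0,0,-1]]]'
python3 - <<'E'
from h import *
delta([.578,.051,.024],0)
E
```

```text
time: 17.15
tcp_pos: [0.5803, 0.0487, 0.0737]
orientation: [0.71, 0.002, 0.705, -0.004]
contact_force: [0.2, -0.4, -1.1]
opening: 0.0856
t 17.15 tcp [0.5803 0.0487 0.0737] F [ 0.2 -0.4 -1.1] open 0.0856
axes x,y,z cols:
 [[ 0.007  0.009  1.   ]
 [-0.002  1.    -0.009]
 [-1.    -0.002  0.007]]
world d [-0.0023  0.0023 -0.0497] tool d [ 0.0497  0.0024 -0.0027]
rotvec units of 8deg [-0.062  0.052  0.017] tool d in final axes [ 0.0497  0.0023 -0.0023]
```

```bash
python3 -m pendant '[[[-0.06,0.05,0,0,0.002,-0.002,-1],[0,0,0,0.015,0,0,-1],[0,0,0,0.02,0,0,-1],[0,0,0,0.01,0,0,-1],[0,0,0,0,0,0,-1],[0,0,0,0,0,0,-1]]]'
python3 - <<'E'
from h import *
delta([.578,.051,.024],0)
E
```

```text
time: 17.75
tcp_pos: [0.5783, 0.0511, 0.0256]
orientation: [0.707, -0.001, 0.707, -0.0]
contact_force: [0.6, 0.3, -0.1]
opening: 0.0855
t 17.75 tcp [0.5783 0.0511 0.0256] F [ 0.6  0.3 -0.1] open 0.0855
axes x,y,z cols:
 [[-0.    -0.002  1.   ]
 [-0.002  1.     0.002]
 [-1.    -0.002 -0.   ]]
world d [-0.0003 -0.0001 -0.0016] tool d [ 0.0016 -0.0001 -0.0003]
rotvec units of 8deg [ 0.011 -0.001  0.017] tool d in final axes [ 0.0016 -0.0001 -0.0003]
```

```bash
python3 -m pendant '[[[0,0,0,0,0,0,1],[0,0,0,0,0,0,1],[0,0,0,0,0,0,1],[0,0,0,0,0,0,1],[0,0,0,0,0,0,1]]]' 40
python3 - <<'E'
from h import *
delta([.444,-.413,.12],0)
E
```

```text
time: 18.25
tcp_pos: [0.5798, 0.0512, 0.028]
orientation: [0.708, -0.001, 0.706, -0.0]
contact_force: [0.1, 0.1, -0.9]
opening: 0.0595
t 18.25 tcp [0.5798 0.0512 0.028 ] F [ 0.1  0.1 -0.9] open 0.0595
axes x,y,z cols:
 [[ 0.003 -0.001  1.   ]
 [-0.002  1.     0.001]
 [-1.    -0.002  0.003]]
world d [-0.1358 -0.4642  0.092 ] tool d [-0.0918 -0.4641 -0.1361]
rotvec units of 8deg [0.009 0.024 0.011] tool d in final axes [-0.092  -0.4642 -0.1358]
```

```bash
python3 -m pendant '[[[0,0,0,-0.015,0,0,1],[0,0,0,-0.025,0,0,1],[0,0,0,-0.035,0,0,1],[0,0,0,-0.035,0,0,1],[0,0,0,0,0,0,1],[0,0,0,0,-0.04,-0.012,1],[0,0,0,0,-0.045,-0.013,1],[0,0,0,0,-0.045,-0.013,1],[0,0,0,0,-0.045,-0.013,1],[0,0,0,0,-0.045,-0.013,1],[0,0,0,0,-0.03,-0.01,1],[0,0,0,0,0,0,1]]]'
python3 - <<'E'
from h import *
delta([.444,-.413,.12],0)
E
```

```text
time: 19.45
tcp_pos: [0.5037, -0.2063, 0.1502]
orientation: [0.711, -0.002, 0.704, 0.002]
contact_force: [-0.9, 0.6, 0.3]
opening: 0.0594
t 19.45 tcp [ 0.5037 -0.2063  0.1502] F [-0.9  0.6  0.3] open 0.0594
axes x,y,z cols:
 [[ 0.01  -0.005  1.   ]
 [-0.001  1.     0.005]
 [-1.    -0.001  0.01 ]]
world d [-0.0597 -0.2067 -0.0302] tool d [ 0.0298 -0.2063 -0.0611]
rotvec units of 8deg [0.039 0.07  0.007] tool d in final axes [ 0.0302 -0.2067 -0.0597]
```

```bash
python3 -m pendant '[[[0,0.07,0,0,-0.045,-0.013,1],[0,0,0,0,-0.045,-0.013,1],[0,0,0,0,-0.045,-0.013,1],[0,0,0,0,-0.045,-0.013,1],[0,0,0,0,-0.02,-0.005,1],[0,0,0,0,-0.004,0,1],[0,0,0,0,0,0,1],[0,0,0,0,0,0,1]]]'
python3 - <<'E'
from h import *
delta([.444,-.413,.002],0)
c=cams.camera('scene'); cv2.imwrite('pics/a8.png',c['pixels'])
E
```

```text
time: 20.25
tcp_pos: [0.4495, -0.4091, 0.1509]
orientation: [0.707, -0.003, 0.707, 0.005]
contact_force: [0.7, 1.0, -1.2]
opening: 0.0592
t 20.25 tcp [ 0.4495 -0.4091  0.1509] F [ 0.7  1.  -1.2] open 0.0592
axes x,y,z cols:
 [[ 0.001 -0.012  1.   ]
 [ 0.003  1.     0.012]
 [-1.     0.003  0.001]]
world d [-0.0055 -0.0039 -0.1489] tool d [ 0.1489 -0.0042 -0.0057]
rotvec units of 8deg [ 0.084  0.005 -0.019] tool d in final axes [ 0.1489 -0.0039 -0.0055]
```

View pics/a8.png

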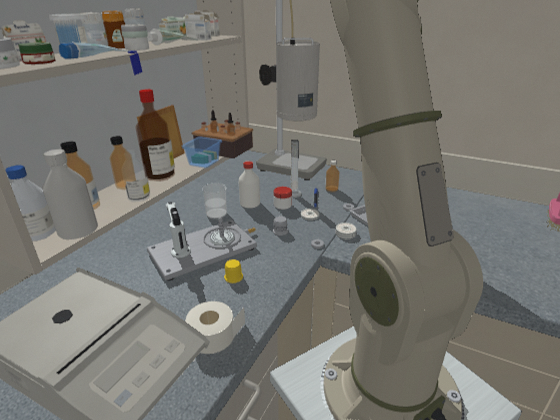

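```bash
python3 -m pendant '[[[0,0,0,0,-0.004,-0.005,1],[0,0,0,0.03,0,0,1],[0,0,0,0.04,0,0,1],[0,0,0,0.03,0,0,1],[0,0,0,0.02,0,0,1],[0,0,0,0.005,0,0,1],[0,0,0,0,0,0,1]]]'
python3 - <<'E'
from h import *
delta([.444,-.413,.002],0)
c2=cams.camera('scene'); crop(c2,280,180,400,260,6,'a8b.png')
E
```

```text
time: 21.0
tcp_pos: [0.4509, -0.4055, 0.0242]
orientation: [0.709, -0.008, 0.705, 0.011]
contact_force: [0.0, -0.0, 0.9]
opening: 0.0593
t 21.0 tcp [ 0.4509 -0.4055  0.0242] F [ 0.  -0.   0.9] open 0.0593
axes x,y,z cols:
 [[ 0.006 -0.026  1.   ]
 [ 0.004  1.     0.026]
 [-1.     0.004  0.007]]
world d [-0.0069 -0.0075 -0.0222] tool d [ 0.0221 -0.0074 -0.0073]
rotvec units of 8deg [ 0.189  0.047 -0.029] tool d in final axes [ 0.0222 -0.0075 -0.0069]
```

View pics/a8b.png

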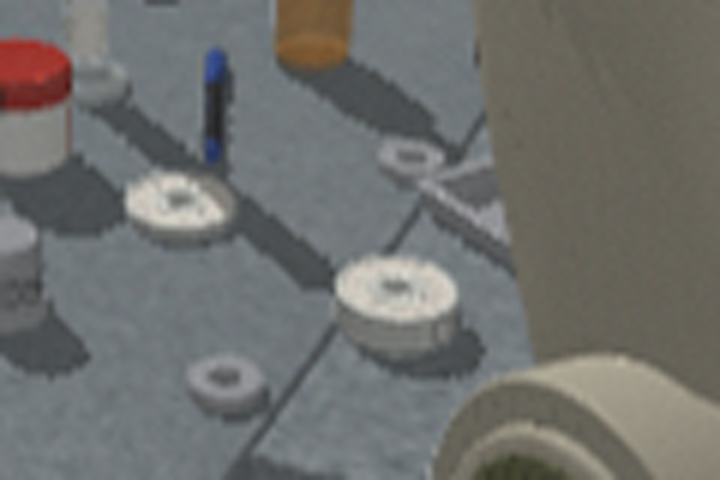

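```bash
python3 -m pendant '[[[0.15,0,0,0.003,-0.006,-0.005,1],[0,0,0,0,0,0,1],[0,0,0,0.01,0,0,1],[0,0,0,0,0,0,1]]]'
python3 - <<'E'
from h import *
delta([.444,-.413,.002],0)
c=cams.camera('top');c2=cams.camera('scene')
for n,a,b in(("d2",(334,242),(346,227.7)),("d1",(322.5,188.75),(310,213.3)),("sp2",(180+452/4,120+496/4),(280+226/6,180+376/6)),("sp1",(180+775/4,120+319/4),(280+412/6,180+156/6))):
    o1,d1=ray(c,*a);o2,d2=ray(c2,*b); t=np.linalg.lstsq(np.stack([d1,-d2],1),o2-o1,rcond=None)[0]; print(n,o1+d1*t[0],o2+d2*t[1])
E
```

```text
time: 21.45
tcp_pos: [0.448, -0.414, 0.0149]
orientation: [0.712, -0.001, 0.703, 0.001]
contact_force: [-0.2, -0.2, -0.5]
opening: 0.0595
t 21.45 tcp [ 0.448  -0.414   0.0149] F [-0.2 -0.2 -0.5] open 0.0595
axes x,y,z cols:
 [[ 0.013 -0.004  1.   ]
 [ 0.     1.     0.004]
 [-1.    -0.     0.013]]
world d [-0.004   0.001  -0.0129] tool d [ 0.0129  0.0011 -0.0042]
rotvec units of 8deg [0.029 0.09  0.   ] tool d in final axes [ 0.0129  0.001  -0.004 ]
d2 [ 0.43156057 -0.27648219  0.01796105] [ 0.43147489 -0.2765711   0.01796132]
d1 [ 0.5759459  -0.25378621  0.00424271] [ 0.57576643 -0.25400001  0.0042235 ]
sp2 [ 0.43013605 -0.17140368  0.00541925] [ 0.42971579 -0.17188407  0.00538844]
sp1 [ 0.54316161 -0.3877391   0.00530924] [ 0.54328547 -0.38761088  0.00530855]
```

```bash
python3 -m pendant '[[[0.03,0.09,0,0.006,0,-0.002,1],[0,0,0,0.004,0,0,1],[0,0,0,0.002,0,0,1],[0,0,0,0,0,0,1]]]'
python3 - <<'E'
from h import *
delta([.444,-.413,.002],0)
E
```

```text
time: 21.95
tcp_pos: [0.4468, -0.4145, 0.003]
orientation: [0.707, -0.0, 0.707, -0.0]
contact_force: [-0.3, 0.5, 0.0]
opening: 0.0592
t 21.95 tcp [ 0.4468 -0.4145  0.003 ] F [-0.3  0.5  0. ] open 0.0592
axes x,y,z cols:
 [[-0.    -0.     1.   ]
 [-0.001  1.     0.   ]
 [-1.    -0.001 -0.   ]]
world d [-0.0028  0.0015 -0.001 ] tool d [ 0.001   0.0015 -0.0028]
rotvec units of 8deg [ 0.001 -0.     0.007] tool d in final axes [ 0.001   0.0015 -0.0028]
```

Release with a partial opening, then lift.

```bash
python3 -m pendant '[[[0,0,0,0.001,0,0,1],[0,0,0,0,0,0,-0.7],[0,0,0,0,0,0,-0.7],[0,0,0,0,0,0,-0.7],[0,0,0,-0.02,0,0,-0.7],[0,0,0,-0.03,0,0,-0.7],[0,0,0,-0.03,0,0,-0.7],[0,0,0,-0.03,0.005,0,-1],[0,0,0,-0.01,0.04,0,-1],[0,0,0,0,0.04,0,-1],[0,0,0,0,0.04,0,-1],[0,0,0,0,0,0,-1]]]'
python3 - <<'E'
from h import *
delta([.432,-.276,.06],0)
c=cams.camera('top');crop(c,280,140,480,290,4,'a9.png')
c=cams.camera('scene');crop(c,260,170,440,290,4,'a9s.png')
E
```

```text
time: 23.15
tcp_pos: [0.4465, -0.2875, 0.1276]
orientation: [0.708, 0.001, 0.706, -0.002]
contact_force: [-0.3, 0.1, -0.6]
opening: 0.0851
t 23.15 tcp [ 0.4465 -0.2875  0.1276] F [-0.3  0.1 -0.6] open 0.0851
axes x,y,z cols:
 [[ 0.003  0.004  1.   ]
 [-0.002  1.    -0.004]
 [-1.    -0.002  0.003]]
world d [-0.0145  0.0115 -0.0676] tool d [ 0.0676  0.0116 -0.0147]
rotvec units of 8deg [-0.031  0.018  0.016] tool d in final axes [ 0.0676  0.0115 -0.0145]
```

View pics/a9.png

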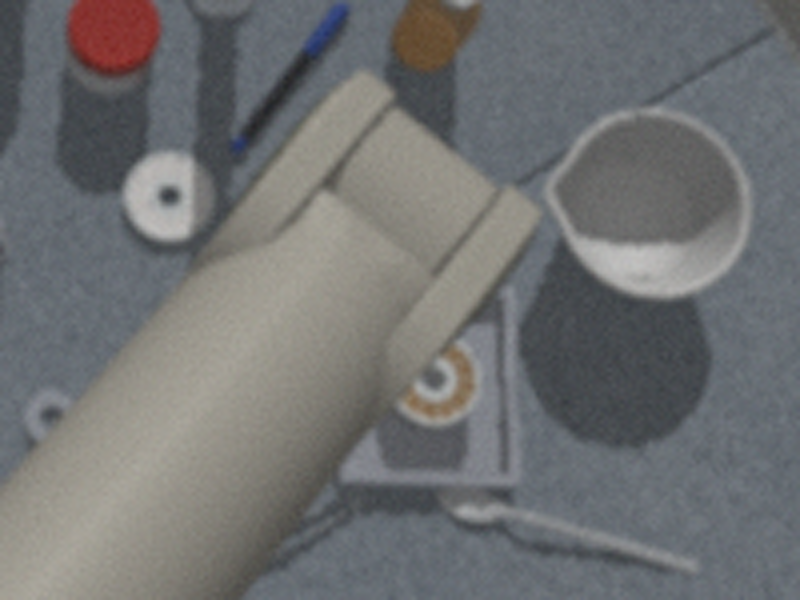

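View pics/a9s.png

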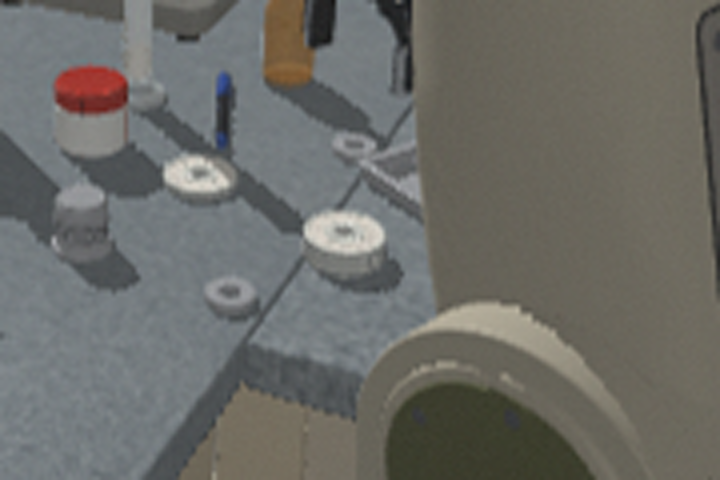

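```bash
python3 -m pendant '[[[0,0,0,0,0.011,-0.014,-1],[0,0,0,0,0,0,-1],[0,0,0,0.03,0,0,-1],[0,0,0,0.03,0,0,-1],[0,0,0,0.015,0,0,-1],[0,0,0,0,0,0,-1]]]'
python3 - <<'E'
from h import *
delta([.432,-.276,-.003],0)
E
```

```text
time: 23.85
tcp_pos: [0.4322, -0.2918, 0.0532]
orientation: [0.71, 0.002, 0.704, -0.011]
contact_force: [-0.2, -1.0, 0.2]
opening: 0.0854
t 23.85 tcp [ 0.4322 -0.2918  0.0532] F [-0.2 -1.   0.2] open 0.0854
axes x,y,z cols:
 [[ 0.008  0.019  1.   ]
 [-0.013  1.    -0.019]
 [-1.    -0.012  0.009]]
world d [-0.0002  0.0158 -0.0562] tool d [ 0.056   0.0165 -0.001 ]
rotvec units of 8deg [-0.138  0.061  0.09 ] tool d in final axes [ 0.0562  0.0158 -0.0002]
```

```bash
python3 -m pendant '[[[-0.12,0.05,0.08,0,0.014,0,-1],[0,0,0,0,0,0,-1],[0,0,0,0,0,0,-1]]]'
python3 - <<'E'
from h import *
delta([.432,-.276,-.003],0)
E
```

```text
time: 24.15
tcp_pos: [0.433, -0.2796, 0.0548]
orientation: [0.708, 0.001, 0.706, -0.002]
contact_force: [0.5, 0.2, -0.2]
opening: 0.0856
t 24.15 tcp [ 0.433  -0.2796  0.0548] F [ 0.5  0.2 -0.2] open 0.0856
axes x,y,z cols:
 [[ 0.002  0.004  1.   ]
 [-0.003  1.    -0.004]
 [-1.    -0.003  0.002]]
world d [-0.001   0.0036 -0.0578] tool d [ 0.0578  0.0037 -0.0012]
rotvec units of 8deg [-0.029  0.015  0.018] tool d in final axes [ 0.0578  0.0036 -0.001 ]
```

```bash
python3 -m pendant '[[[-0.03,0,0.02,0,0.003,-0.001,-1],[0,0,0,0.01,0,0,-1],[0,0,0,0.015,0,0,-1],[0,0,0,0.02,0,0,-1],[0,0,0,0.008,0,0,-1],[0,0,0,0,0,0,-1],[0,0,0,0,0,0,-1]]]'
python3 - <<'E'
from h import *
delta([.432,-.276,-.003],0)
E
```

```text
time: 24.85
tcp_pos: [0.4331, -0.2764, -0.0012]
orientation: [0.709, -0.0, 0.705, 0.0]
contact_force: [-0.2, -0.2, 0.4]
opening: 0.0851
t 24.85 tcp [ 0.4331 -0.2764 -0.0012] F [-0.2 -0.2  0.4] open 0.0851
axes x,y,z cols:
 [[ 0.005 -0.001  1.   ]
 [-0.     1.     0.001]
 [-1.    -0.     0.005]]
world d [-0.0011  0.0004 -0.0018] tool d [ 0.0018  0.0004 -0.0011]
rotvec units of 8deg [0.009 0.034 0.   ] tool d in final axes [ 0.0018  0.0004 -0.0011]
```

```bash
python3 -m pendant '[[[0,0.03,0,0.001,0,-0.001,-1],[0,0,0,0,0,0,1],[0,0,0,0,0,0,1],[0,0,0,0,0,0,1],[0,0,0,0,0,0,1],[0,0,0,0,0,0,1]]]' 40
python3 - <<'E'
from h import *
st()
E
```

```text
time: 25.45
tcp_pos: [0.4334, -0.2772, 0.0001]
orientation: [0.708, -0.001, 0.706, -0.0]
contact_force: [-0.1, -0.8, -0.3]
opening: 0.0587
t 25.45 tcp [ 4.334e-01 -2.772e-01  1.000e-04] F [-0.1 -0.8 -0.3] open 0.0587
axes x,y,z cols:
 [[ 0.004 -0.001  1.   ]
 [-0.001  1.     0.001]
 [-1.    -0.001  0.004]]
```

```bash
python3 -m pendant '[[[0,0,0,-0.02,0,0,1],[0,0,0,-0.03,0,0,1],[0,0,0,-0.04,0,0,1],[0,0,0,-0.03,0,0,1],[0,0,0,-0.01,0,0,1],[0,0,0,0,0.04,0.02,1],[0,0,0,0,0.045,0.02,1],[0,0,0,0,0.045,0.02,1],[0,0,0,0,0.045,0.02,1],[0,0,0,0,0.045,0.02,1],[0,0,0,0,0.03,0.012,1],[0,0,0,0,0,0,1]]]'
python3 - <<'E'
from h import *
delta([.579,.051,.13],0)
E
```

```text
time: 26.65
tcp_pos: [0.5464, -0.0189, 0.1308]
orientation: [0.707, 0.002, 0.707, -0.002]
contact_force: [0.1, 0.9, -0.4]
opening: 0.059
t 26.65 tcp [ 0.5464 -0.0189  0.1308] F [ 0.1  0.9 -0.4] open 0.059
axes x,y,z cols:
 [[ 0.001  0.005  1.   ]
 [ 0.     1.    -0.005]
 [-1.     0.     0.001]]
world d [ 0.0326  0.0699 -0.0008] tool d [0.0009 0.07   0.0323]
rotvec units of 8deg [-0.033  0.007 -0.003] tool d in final axes [0.0008 0.0699 0.0326]
```

```bash
python3 -m pendant '[[[-0.03,0,0,0,0.035,0.017,1],[0,0,0,0,0.024,0.011,1],[0,0,0,0,0.006,0.003,1],[0,0,0,0,0,0,1],[0,0,0,0,0,0,1],[0,0,0,0,0,0,1]]]'
python3 - <<'E'
from h import *
delta([.579,.050,.1],0)
c=cams.camera('scene');crop(c,170,150,270,260,6,'b1.png')
E
```

```text
time: 27.25
tcp_pos: [0.5755, 0.0435, 0.1267]
orientation: [0.705, 0.0, 0.709, -0.002]
contact_force: [-0.4, 0.0, -0.2]
opening: 0.0585
t 27.25 tcp [0.5755 0.0435 0.1267] F [-0.4  0.  -0.2] open 0.0585
axes x,y,z cols:
 [[-0.005  0.003  1.   ]
 [-0.003  1.    -0.003]
 [-1.    -0.003 -0.005]]
world d [ 0.0035  0.0065 -0.0267] tool d [0.0267 0.0066 0.0036]
rotvec units of 8deg [-0.024 -0.037  0.02 ] tool d in final axes [0.0267 0.0065 0.0035]
```

View pics/b1.png

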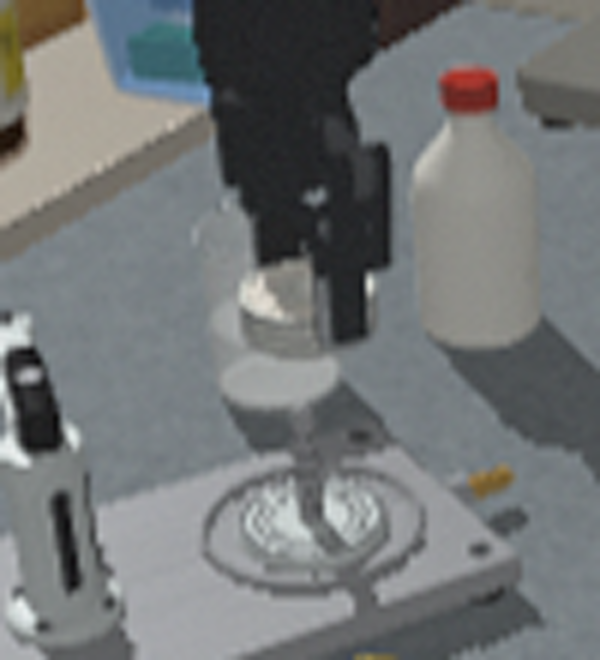

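Run:
```python
from h import *
c=cams.camera('scene')
print(proj(c,[.579,.051,.088]),proj(c,[.579,.051,.05]),proj(c,[.579,.053,.05]))
for dy in(-.002,0,.002): print(dy,proj(c,[.5755,.0435+dy,.137]))
# left/right edges of the disc cylinder in camera columns
for dy in(-.002,0,.002):
    P=[proj(c,[.5755+.03*np.cos(a),.0435+dy+.03*np.sin(a),z])[0] for a in np.linspace(0,6.28,90) for z in(.127,.147)]; print(min(P),max(P))
im=c["pixels"]
m=(im.min(2)>110).astype(np.uint8)
print(im[198:206,206:236].min(2))
```

```text
[219.82549114 216.78069382] [220.94283629 228.66519587] [220.28046197 228.87730123]
-0.002 [222.16287651 200.41350311]
0 [221.47540762 200.60797845]
0.002 [220.78667095 200.80281243]
210.37783959102086 233.76405565176748
209.67388090498605 233.0920192845632
208.96861355609582 232.41875230266825
[[138 137 139 148 195 178 201 207 162 125 121 121 118 122 129 131  97 103
   89  44  34  40  34  39  28 169 132 117 119 118]
 [136 142 147 156 201 188 200 206 198 171 126 123 120 122 124 126 105 103
  100  50  37  41  38  36  30 129 104 117 121 117]
 [140 151 160 156 172 198 203 206 206 192 170 130 126 122 121 126 108 102
  107  49  34  34  39  37  36  88 101 120 121 117]
 [151 161 164 164 118 162 178 197 206 182 203 142 124 124 125 127  99  99
  106  57  36  39  35  39  34  87 104 118 118 116]
 [158 160 164 165 110 103 127 158 178 180 190 168 148 129 126 131 104 100
  106  62  40  38  38  37  34  93  97 118 122 121]
 [157 159 162 165 122 110 109 112 117 131 142 151 149 124 120 123 103  99
  105  62  38  37  40  38  36  83  98 119 120 118]
 [158 160 163 164 140 115 115 116 109 114 117 115 123 118 117 121 114 100
  106  62  38  36  39  37  37  60  96 119 121 115]
 [151 158 161 164 140 113 113 115 118 120 125 127 133 126 128 128 130  96
  105  68  38  37  33  36  34  70 110 121 123 118]]
```

Run:
```python
from h import *
c=cams.camera('scene')
im=c["pixels"]; print(im[214:238,214:228].max(2))
print(proj(c,[.579,.051,.08]))
```

```text
[[167 167 164 166 165 167 167 165 165 167 158 129  97  84]
 [167 166 167 169 168 167 166 168 162 149 128 100  86  84]
 [169 169 170 169 165 163 164 148 135 111  92  86  87  86]
 [153 149 150 146 145 153 148 118  98  91  81  83  85  87]
 [114 105 107 103 118 133 123 113  89  82  82  83  84  82]
 [ 88  89  91  91 107 107 112 106  93  84  83  84  84  88]
 [ 82  81  85  87  97 107 109 109  96  84  82  81  84  86]
 [ 84  83  86  83  89 104 109 109  88  85  86  88  93  93]
 [ 86  88  86  83  85  96 109  92  91  92  93  94 100 103]
 [ 86  85  85  82  94  97 108  89  99  99 100 103 100 100]
 [ 80  78  85  95  97 107 110 109  95  99 101 100 102 101]
 [126 129 134 139 112  96  99  98  84  99  99 101  99  97]
 [164 170 169 169 149 101  98  96  93  92 102 105 104 127]
 [167 158 156 151 142 109 107 110 102  96 110 112 110 136]
 [145 127 123 113  95  88  95  97  94 107 110 121 104 104]
 [105 100 122 104 135  92  91  94  90 107 116 146 131 111]
 [130 126 131 124 171 118 106 107 106  99 148 169 165 148]
 [176 148 167 161 166 128 108  91 103  91 170 176 172 155]
 [198 181 182 162 178 136 111  91 101 102 188 177 152 135]
 [181 211 162 152 211 153 100 104  96 106 207 195 172 155]
 [172 180 191 187 211 178 101 102  84  89 206 211 208 191]
 [189 162 202 209 210 186 107 102  93  92 206 212 208 209]
 [164 187 208 207 209 197 121 105 109 101 170 208 213 212]
 [180 183 208 210 208 212 174 121 119 117 121 171 208 186]]
[220.06399671 219.31752856]
```

```bash
python3 -m pendant '[[[0,-0.04,0.02,0.01,0.007,0.003,1],[0,0,0,0,0,0,1],[0,0,0,0.01,0,0,1],[0,0,0,0,0,0,1],[0,0,0,0,0,0,1]]]'
python3 - <<'E'
from h import *
delta([.579,.051,.092],0)
E
```

```text
time: 27.9
tcp_pos: [0.5787, 0.0505, 0.1051]
orientation: [0.708, 0.002, 0.707, -0.001]
contact_force: [0.7, 0.1, 0.6]
opening: 0.0583
t 27.9 tcp [0.5787 0.0505 0.1051] F [0.7 0.1 0.6] open 0.0583
axes x,y,z cols:
 [[ 0.001  0.005  1.   ]
 [ 0.001  1.    -0.005]
 [-1.     0.001  0.001]]
world d [ 0.0003  0.0005 -0.0131] tool d [0.0131 0.0005 0.0003]
rotvec units of 8deg [-0.034  0.011 -0.006] tool d in final axes [0.0131 0.0005 0.0003]
```

```bash
python3 -m pendant '[[[0,0,0,0.01,0.0005,0,1],[0,0,0,0.008,0,0,1],[0,0,0,0.006,0,0,1],[0,0,0,0,0,0,1]]]'
python3 - <<'E'
from h import *
delta([.579,.051,.092],0)
E
```

```text
time: 28.3
tcp_pos: [0.5785, 0.0511, 0.0786]
orientation: [0.707, 0.002, 0.707, -0.001]
contact_force: [-0.3, 0.7, -0.5]
opening: 0.0586
t 28.3 tcp [0.5785 0.0511 0.0786] F [-0.3  0.7 -0.5] open 0.0586
axes x,y,z cols:
 [[ 0.001  0.004  1.   ]
 [ 0.001  1.    -0.004]
 [-1.     0.001  0.001]]
world d [ 0.0005 -0.0001  0.0134] tool d [-0.0134 -0.0001  0.0005]
rotvec units of 8deg [-0.032  0.007 -0.005] tool d in final axes [-0.0134 -0.0001  0.0005]
```

```bash
python3 -m pendant '[[[0,0,0,0.01,0,0,1],[0,0,0,0.012,0,0,1],[0,0,0,0.012,0,0,1],[0,0,0,0.008,0,0,1],[0,0,0,0,0,0,1]]]'
python3 - <<'E'
from h import *
delta([.579,.051,.029],0)
E
```

```text
time: 28.8
tcp_pos: [0.5782, 0.051, 0.0323]
orientation: [0.707, 0.002, 0.707, -0.002]
contact_force: [-0.0, 1.1, -0.4]
opening: 0.0589
t 28.8 tcp [0.5782 0.051  0.0323] F [-0.   1.1 -0.4] open 0.0589
axes x,y,z cols:
 [[ 0.     0.005  1.   ]
 [ 0.     1.    -0.005]
 [-1.     0.     0.   ]]
world d [ 0.0008  0.     -0.0033] tool d [0.0033 0.     0.0008]
rotvec units of 8deg [-0.033  0.001 -0.003] tool d in final axes [0.0033 0.     0.0008]
```

Lower, release, back up.

```bash
python3 -m pendant '[[[0,0,0,0.003,0,0,1],[0,0,0,0.001,0,0,1],[0,0,0,0,0,0,-1],[0,0,0,0,0,0,-1],[0,0,0,0,0,0,-1],[0,0,0,0,0,0,-1],[0,0,0,-0.03,0,0,-1],[0,0,0,-0.04,0,0,-1],[0,0,0,-0.04,0,0,-1],[0,0,0,0,0,0,-1]]]'
python3 - <<'E'
from h import *
delta([.4298,-.171,.1],0)
c=cams.camera('scene');crop(c,170,150,270,260,6,'b2.png')
E
```

```text
time: 29.8
tcp_pos: [0.5784, 0.0506, 0.1425]
orientation: [0.707, 0.002, 0.707, -0.002]
contact_force: [-0.2, -0.7, 0.4]
opening: 0.0854
t 29.8 tcp [0.5784 0.0506 0.1425] F [-0.2 -0.7  0.4] open 0.0854
axes x,y,z cols:
 [[ 0.     0.005  1.   ]
 [-0.     1.    -0.005]
 [-1.    -0.     0.   ]]
world d [-0.1486 -0.2216 -0.0425] tool d [ 0.0425 -0.2223 -0.1475]
rotvec units of 8deg [-0.037  0.003  0.001] tool d in final axes [ 0.0425 -0.2216 -0.1486]
```

View pics/b2.png

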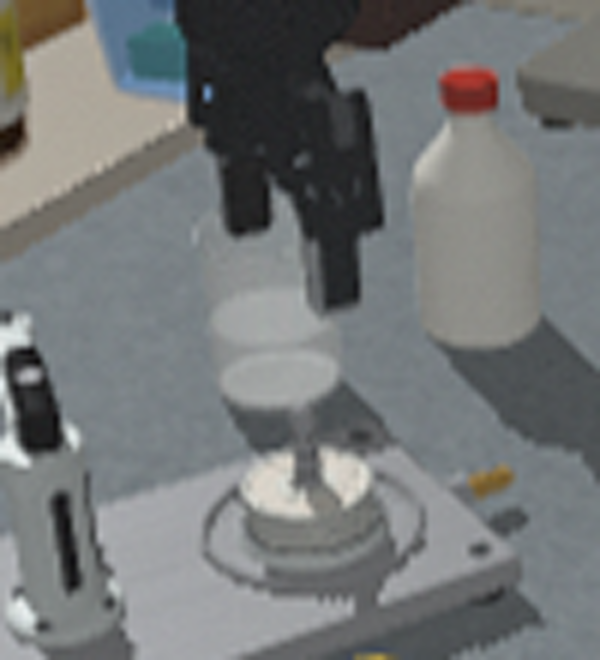

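```bash
python3 -m pendant '[[[0,0,0,0,-0.04,-0.027,-1],[0,0,0,0,-0.045,-0.03,-1],[0,0,0,0,-0.045,-0.03,-1],[0,0,0,0,-0.045,-0.03,-1],[0,0,0,0.01,-0.03,-0.02,-1],[0,0,0,0.01,-0.006,-0.003,-1],[0,0,0,0.01,0,0,-1],[0,0,0,0,0,0,-1],[0,0,0,0,0,0,-1]]]'
python3 - <<'E'
from h import *
delta([.4302,-.171,-0.001],0)
c=cams.camera('scene');crop(c,260,170,400,290,5,'b3.png')
E
```

```text
time: 30.75
tcp_pos: [0.4359, -0.1536, 0.1036]
orientation: [0.705, 0.0, 0.709, 0.001]
contact_force: [-0.1, 0.7, -0.7]
opening: 0.0853
t 30.75 tcp [ 0.4359 -0.1536  0.1036] F [-0.1  0.7 -0.7] open 0.0853
axes x,y,z cols:
 [[-0.007 -0.002  1.   ]
 [ 0.002  1.     0.002]
 [-1.     0.002 -0.007]]
world d [-0.0057 -0.0174 -0.1046] tool d [ 0.1046 -0.0176 -0.005 ]
rotvec units of 8deg [ 0.012 -0.047 -0.012] tool d in final axes [ 0.1046 -0.0174 -0.0057]
```

View pics/b3.png

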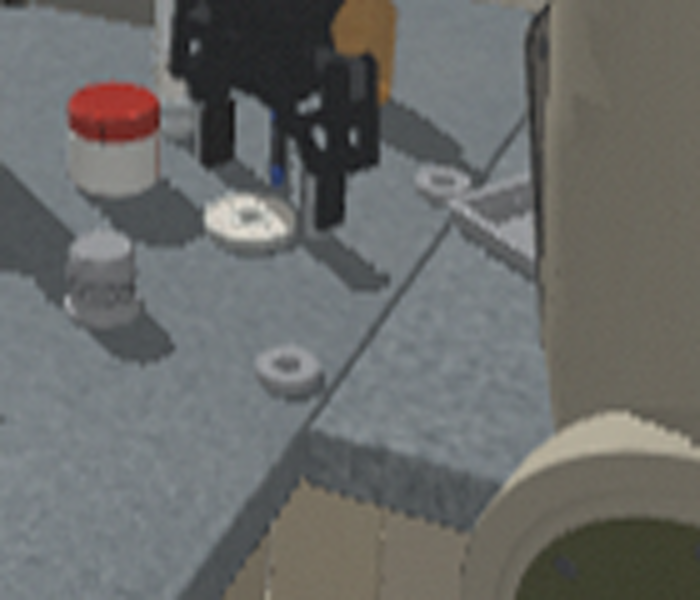

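```bash
python3 -m pendant '[[[0,-0.04,0,0,-0.015,-0.005,-1],[0,0,0,0,-0.001,0,-1],[0,0,0,0,0,0,-1],[0,0,0,0.03,0,0,-1],[0,0,0,0.03,0,0,-1],[0,0,0,0.01,0,0,-1],[0,0,0,0,0,0,-1]]]'
python3 - <<'E'
from h import *
delta([.4305,-.171,-0.001],0)
E
```

```text
time: 31.5
tcp_pos: [0.4379, -0.1627, 0.0336]
orientation: [0.708, -0.005, 0.706, 0.006]
contact_force: [-0.5, -0.5, 0.3]
opening: 0.0854
t 31.5 tcp [ 0.4379 -0.1627  0.0336] F [-0.5 -0.5  0.3] open 0.0854
axes x,y,z cols:
 [[ 0.003 -0.015  1.   ]
 [ 0.002  1.     0.015]
 [-1.     0.002  0.003]]
world d [-0.0074 -0.0083 -0.0346] tool d [ 0.0345 -0.0082 -0.0076]
rotvec units of 8deg [ 0.107  0.024 -0.012] tool d in final axes [ 0.0346 -0.0083 -0.0074]
```

```bash
python3 -m pendant '[[[0.1,0.02,0,0,-0.008,-0.007,-1],[0,0,0,0,0,0,-1],[0,0,0,0.01,0,0,-1],[0,0,0,0.01,0,0,-1],[0,0,0,0,0,0,-1],[0,0,0,0,0,0,-1]]]'
python3 - <<'E'
from h import *
delta([.4305,-.171,-0.001],0)
E
```

```text
time: 32.1
tcp_pos: [0.4331, -0.1717, 0.0153]
orientation: [0.709, 0.0, 0.705, 0.001]
contact_force: [-0.4, 0.2, -0.3]
opening: 0.0856
t 32.1 tcp [ 0.4331 -0.1717  0.0153] F [-0.4  0.2 -0.3] open 0.0856
axes x,y,z cols:
 [[ 0.005 -0.     1.   ]
 [ 0.001  1.     0.   ]
 [-1.     0.001  0.005]]
world d [-0.0026  0.0007 -0.0163] tool d [ 0.0163  0.0007 -0.0027]
rotvec units of 8deg [ 0.001  0.039 -0.01 ] tool d in final axes [ 0.0163  0.0007 -0.0026]
```

```bash
python3 -m pendant '[[[0,0.03,0,0.004,0.0005,-0.002,-1],[0,0,0,0.006,0,0,-1],[0,0,0,0.004,0,0,-1],[0,0,0,0.002,0,0,-1],[0,0,0,0,0,0,-1],[0,0,0,0,0,0,-1]]]'
python3 - <<'E'
from h import *
delta([.4305,-.171,-0.001],0)
E
```

```text
time: 32.7
tcp_pos: [0.4309, -0.1709, -0.0022]
orientation: [0.707, 0.0, 0.707, 0.001]
contact_force: [-0.6, 0.5, -0.3]
opening: 0.0855
t 32.7 tcp [ 0.4309 -0.1709 -0.0022] F [-0.6  0.5 -0.3] open 0.0855
axes x,y,z cols:
 [[ 0.    -0.     1.   ]
 [ 0.002  1.     0.   ]
 [-1.     0.002  0.   ]]
world d [-0.0004 -0.0001  0.0012] tool d [-0.0012 -0.0001 -0.0004]
rotvec units of 8deg [ 0.003  0.002 -0.011] tool d in final axes [-0.0012 -0.0001 -0.0004]
```

```bash
python3 -m pendant '[[[0,0,0,-0.001,0,0,-1],[0,0,0,0,0,0,1],[0,0,0,0,0,0,1],[0,0,0,0,0,0,1],[0,0,0,0,0,0,1],[0,0,0,0,0,0,1],[0,0,0,0,0,0,1]]]' 40
python3 - <<'E'
from h import *
st()
E
```

```text
time: 33.4
tcp_pos: [0.4314, -0.1711, -0.0001]
orientation: [0.708, 0.001, 0.707, 0.001]
contact_force: [0.1, 0.1, -1.5]
opening: 0.0335
t 33.4 tcp [ 4.314e-01 -1.711e-01 -1.000e-04] F [ 0.1  0.1 -1.5] open 0.0335
axes x,y,z cols:
 [[ 0.002 -0.     1.   ]
 [ 0.002  1.     0.   ]
 [-1.     0.002  0.002]]
```

```bash
python3 -m pendant '[[[0,0,0,-0.02,0,0,1],[0,0,0,-0.03,0,0,1],[0,0,0,-0.04,0,0,1],[0,0,0,-0.03,0,0,1],[0,0,0,-0.01,0,0,1],[0,0,0,0,0.03,0.02,1],[0,0,0,0,0.04,0.027,1],[0,0,0,0,0.04,0.027,1],[0,0,0,0,0.04,0.027,1],[0,0,0,0,0.03,0.02,1],[0,0,0,0,0,0,1],[0,0,0,0,0,0,1]]]'
python3 - <<'E'
from h import *
delta([.579,.051,.11],0)
c=cams.camera('scene');crop(c,180,120,320,240,5,'b4.png')
E
```

```text
time: 34.6
tcp_pos: [0.554, 0.0154, 0.1291]
orientation: [0.706, 0.003, 0.709, 0.0]
contact_force: [0.2, -1.0, 0.1]
opening: 0.0336
t 34.6 tcp [0.554  0.0154 0.1291] F [ 0.2 -1.   0.1] open 0.0336
axes x,y,z cols:
 [[-0.004  0.003  1.   ]
 [ 0.004  1.    -0.003]
 [-1.     0.004 -0.004]]
world d [ 0.025   0.0356 -0.0191] tool d [0.0191 0.0356 0.0249]
rotvec units of 8deg [-0.025 -0.029 -0.029] tool d in final axes [0.0191 0.0356 0.025 ]
```

View pics/b4.png

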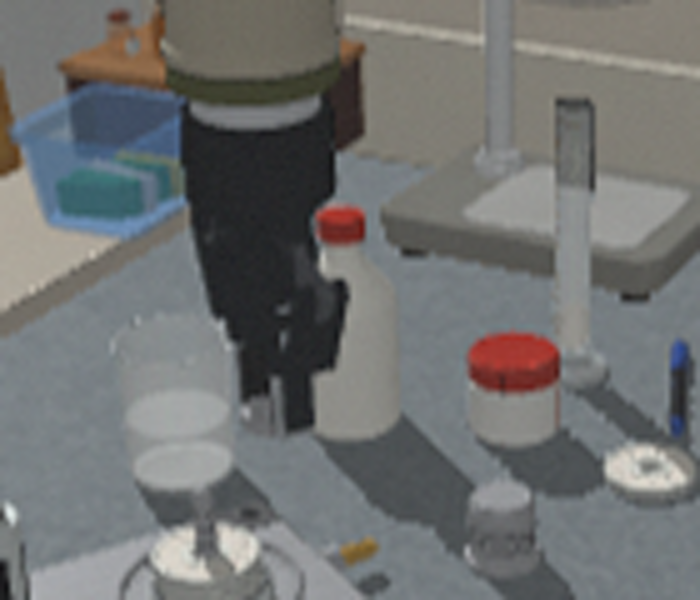

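```bash
python3 -m pendant '[[[-0.02,-0.03,-0.03,0,0.03,0.02,1],[0,0,0,0.005,0.006,0.005,1],[0,0,0,0.005,0,0,1],[0,0,0,0,0,0,1],[0,0,0,0,0,0,1]]]'
python3 - <<'E'
from h import *
s,r=st(); p=s['tcp_pos']
delta([.579,.051,.1],0)
c=cams.camera('scene')
for dy in(-.002,0,.002):
    P=[proj(c,[p[0]+.018*np.cos(a),p[1]+dy+.018*np.sin(a),p[2]+z])[0] for a in np.linspace(0,6.28,90) for z in(0,.008)]; print(dy,min(P),max(P), proj(c,[p[0],p[1]+dy,p[2]]))
u,v=np.round(proj(c,[p[0],p[1],p[2]+.004])).astype(int); print(u,v)
print(c["pixels"][v-8:v+10,u-12:u+10].max(2))
crop(c,u-40,v-30,u+40,v+40,8,'b5.png')
E
```

```text
time: 35.15
tcp_pos: [0.5768, 0.0454, 0.1175]
orientation: [0.706, 0.003, 0.708, -0.004]
contact_force: [-0.3, 0.7, 0.3]
opening: 0.0337
t 35.15 tcp [0.5768 0.0454 0.1175] F [-0.3  0.7  0.3] open 0.0337
axes x,y,z cols:
 [[-0.003  0.01   1.   ]
 [-0.001  1.    -0.01 ]
 [-1.    -0.001 -0.003]]
t 35.15 tcp [0.5768 0.0454 0.1175] F [-0.3  0.7  0.3] open 0.0337
axes x,y,z cols:
 [[-0.003  0.01   1.   ]
 [-0.001  1.    -0.01 ]
 [-1.    -0.001 -0.003]]
world d [ 0.0022  0.0056 -0.0175] tool d [0.0175 0.0056 0.0022]
rotvec units of 8deg [-0.071 -0.018  0.005] tool d in final axes [0.0175 0.0056 0.0022]
-0.002 214.83280373750125 228.64348895469965 [221.88248776 206.84121645]
0 214.14106968879582 227.9692242388951 [221.20113108 207.03975675]
0.002 213.44806457765756 227.2937293124595 [220.51852956 207.23865979]
221 206
[[149 149 156 159 149  78  39  39  37  36  55  46  46  38  39  39  41  40
   36  90 109 110]
 [159 160 168 172 160  86  41  38  36  36  61  85  91  50  38  42  44  39
   33 123 137 135]
 [165 168 169 167 171  87  41  34  39  36  48 107 115  53  38  40  42  40
   39 119 136 134]
[... 696 characters left out ...]
4  84 107  87  46  40  35  38
   50  67 128 133]
 [147 154 162 161 170 176 137 109 101 105 105  92 106 101  61  54  64  77
   91 106 133 132]
 [160 169 167 167 166 169 160 144 137 129 132 129 123 110  90 109 116 125
  126 130 133 131]
 [167 165 162 161 162 165 164 165 168 161 161 162 153 143 139 153 155 146
  135 134 131 130]
 [161 161 162 163 163 166 165 164 166 168 168 169 168 169 170 167 169 136
  137 130 127 130]
 [161 162 162 164 163 164 166 165 167 164 167 167 164 167 166 167 157 116
  111 133 132 130]
 [161 164 165 164 166 166 164 166 166 166 166 165 165 165 166 157 128  96
   81 111 135 139]
 [163 166 165 166 166 166 168 167 168 167 167 166 167 162 149 127  99  86
   85  83 111 137]]
```

View pics/b5.png

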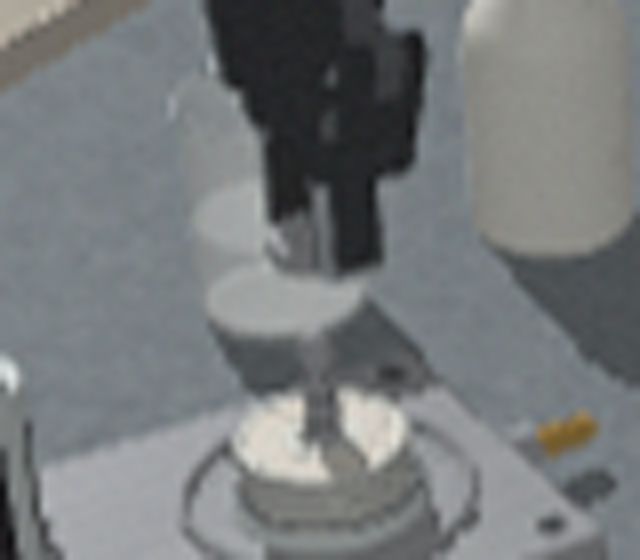

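```bash
python3 -m pendant '[[[-0.06,0,0,0.006,0.005,0.002,1],[0,0,0,0.005,0,0,1],[0,0,0,0,0,0,1],[0,0,0,0,0,0,1]]]'
python3 - <<'E'
from h import *
delta([.579,.051,.092],0)
E
```

```text
time: 35.6
tcp_pos: [0.5785, 0.0491, 0.1061]
orientation: [0.706, 0.001, 0.708, -0.001]
contact_force: [1.6, -0.2, -0.1]
opening: 0.0336
t 35.6 tcp [0.5785 0.0491 0.1061] F [ 1.6 -0.2 -0.1] open 0.0336
axes x,y,z cols:
 [[-0.002  0.003  1.   ]
 [-0.     1.    -0.003]
 [-1.    -0.    -0.002]]
world d [ 0.0005  0.0019 -0.0141] tool d [0.0141 0.0019 0.0006]
rotvec units of 8deg [-0.024 -0.015  0.002] tool d in final axes [0.0141 0.0019 0.0005]
```

```bash
python3 -m pendant '[[[-0.02,0,0,0.006,0.0017,0.0003,1],[0,0,0,0.006,0.0004,0,1],[0,0,0,0.004,0,0,1],[0,0,0,0,0,0,1]]]'
python3 - <<'E'
from h import *
delta([.579,.051,.092],0)
E
```

```text
time: 36.0
tcp_pos: [0.5787, 0.0514, 0.0885]
orientation: [0.706, -0.0, 0.708, -0.0]
contact_force: [0.4, -1.0, -0.3]
opening: 0.0336
t 36.0 tcp [0.5787 0.0514 0.0885] F [ 0.4 -1.  -0.3] open 0.0336
axes x,y,z cols:
 [[-0.002  0.     1.   ]
 [-0.     1.    -0.   ]
 [-1.    -0.    -0.002]]
world d [ 0.0003 -0.0004  0.0035] tool d [-0.0035 -0.0004  0.0003]
rotvec units of 8deg [-0.001 -0.016  0.002] tool d in final axes [-0.0035 -0.0004  0.0003]
```

```bash
python3 -m pendant '[[[0,0,0,0.006,0,0,1],[0,0,0,0.006,0,0,1],[0,0,0,0.006,0,0,1],[0,0,0,0,0,0,1]]]'
python3 - <<'E'
from h import *
delta([.579,.051,.050],0)
E
```

```text
time: 36.4
tcp_pos: [0.5786, 0.0514, 0.0687]
orientation: [0.706, -0.0, 0.708, -0.0]
contact_force: [-0.8, -1.3, -0.9]
opening: 0.0335
t 36.4 tcp [0.5786 0.0514 0.0687] F [-0.8 -1.3 -0.9] open 0.0335
axes x,y,z cols:
 [[-0.003  0.     1.   ]
 [-0.     1.    -0.   ]
 [-1.    -0.    -0.003]]
world d [ 0.0004 -0.0004 -0.0187] tool d [ 0.0187 -0.0004  0.0005]
rotvec units of 8deg [-0.001 -0.018  0.003] tool d in final axes [ 0.0187 -0.0004  0.0004]
```

```bash
python3 -m pendant '[[[0,0,0,0.006,0,0,1],[0,0,0,0.006,0,0,1],[0,0,0,0.004,0,0,1],[0,0,0,0.002,0,0,1],[0,0,0,0,0,0,1]]]'
python3 - <<'E'
from h import *
delta([.579,.051,.048],0)
E
```

```text
time: 36.9
tcp_pos: [0.5785, 0.0513, 0.049]
orientation: [0.706, -0.0, 0.708, -0.0]
contact_force: [0.2, -0.9, -0.6]
opening: 0.0337
t 36.9 tcp [0.5785 0.0513 0.049 ] F [ 0.2 -0.9 -0.6] open 0.0337
axes x,y,z cols:
 [[-0.003  0.     1.   ]
 [-0.001  1.    -0.   ]
 [-1.    -0.001 -0.003]]
world d [ 0.0005 -0.0003 -0.001 ] tool d [ 0.001  -0.0003  0.0005]
rotvec units of 8deg [-0.002 -0.02   0.004] tool d in final axes [ 0.001  -0.0003  0.0005]
```

Release, rise, and head towards the thin disc.

```bash
python3 -m pendant '[[[0,0,0,0,0,0,-1],[0,0,0,0,0,0,-1],[0,0,0,0,0,0,-1],[0,0,0,0,0,0,-1],[0,0,0,0,0,0,-1],[0,0,0,-0.03,0,0,-1],[0,0,0,-0.04,0,0,-1],[0,0,0,-0.03,0,0,-1],[0,0,0,0,-0.04,0,-1],[0,0,0,0,-0.045,0,-1],[0,0,0,0,-0.045,0,-1],[0,0,0,0,-0.045,0,-1]]]'
python3 - <<'E'
from h import *
delta([.576,-.2525,.1],0)
c=cams.camera('scene');crop(c,170,150,350,270,4,'b6.png')
c=cams.camera('top');crop(c,170,120,370,270,4,'b6t.png')
E
```

```text
time: 38.1
tcp_pos: [0.5818, -0.1179, 0.1543]
orientation: [0.707, -0.005, 0.707, 0.007]
contact_force: [0.0, -0.0, 0.4]
opening: 0.0851
t 38.1 tcp [ 0.5818 -0.1179  0.1543] F [ 0.  -0.   0.4] open 0.0851
axes x,y,z cols:
 [[ 0.    -0.018  1.   ]
 [ 0.003  1.     0.018]
 [-1.     0.003  0.   ]]
world d [-0.0058 -0.1346 -0.0543] tool d [ 0.0538 -0.1346 -0.0082]
rotvec units of 8deg [ 0.128  0.003 -0.023] tool d in final axes [ 0.0543 -0.1346 -0.0058]
```

View pics/b6.png

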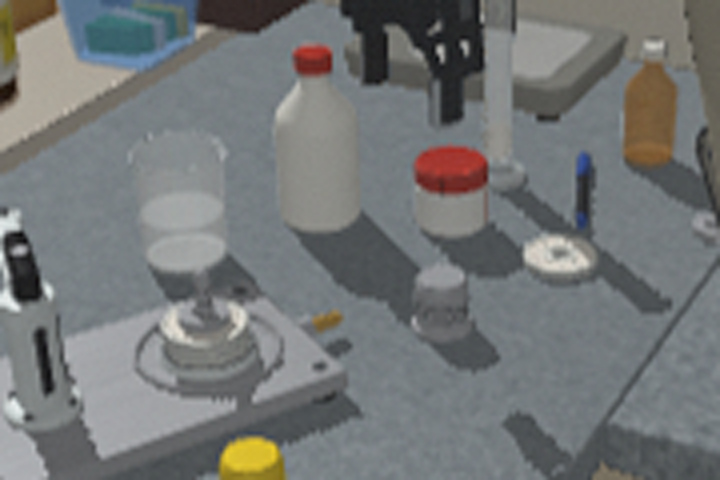

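View pics/b6t.png

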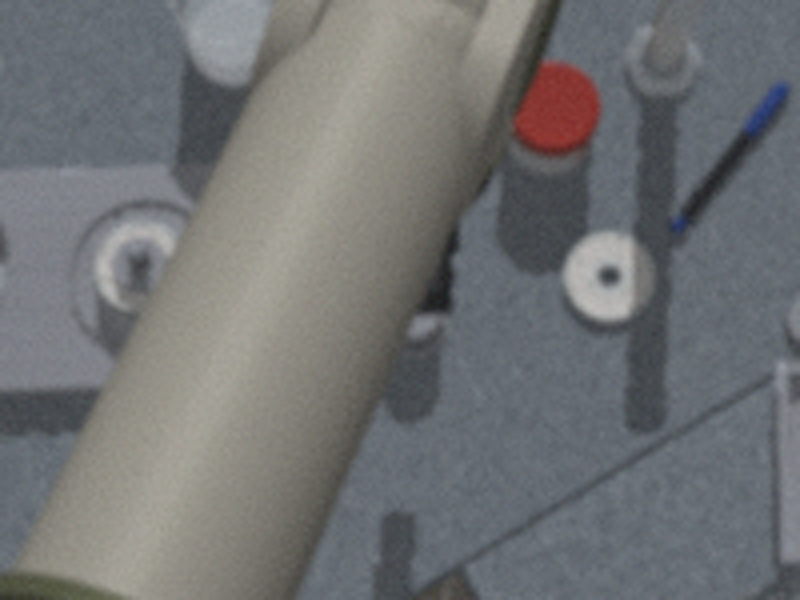

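```bash
python3 -m pendant '[[[0.98,0,0,0,0,0,-1],[0.98,0,0,0,0,0,-1],[0.98,0,0,0,0,0,-1],[0.98,0,0,0,0,0,-1],[0.98,0,0,0,0,0,-1],[0.98,0,0,0,0,0,-1],[0.98,0,0,0,0,0,-1],[0.98,0,0,0,0,0,-1],[0.98,0,0,0,0,0,-1],[0.98,0,0,0,0,0,-1],[0.98,0,0,0,0,0,-1],[0.5,0,0,0,0,0,-1]]]'
python3 - <<'E'
from h import *
c=cams.camera('top'); p=onz(c,322.2,189,.008); print(p, "oint",onz(c,308.75,146.75,.058))
delta([.576,-.2525,.1],-np.pi/2); print(np.round(monitor.state()['qpos'],2))
E
```

```text
time: 39.4
tcp_pos: [0.5796, -0.1272, 0.1557]
orientation: [0.483, 0.518, 0.482, -0.517]
contact_force: [-0.4, -0.9, 0.7]
opening: 0.0853
[ 0.57440279 -0.25256476  0.008     ] oint [ 0.67528393 -0.21682276  0.058     ]
t 39.45 tcp [ 0.5796 -0.1271  0.1556] F [-0.3  0.9 -0.3] open 0.0853
axes x,y,z cols:
 [[ 0.002  0.997 -0.073]
 [-0.    -0.073 -0.997]
 [-1.     0.002 -0.   ]]
world d [-0.0036 -0.1254 -0.0556] tool d [0.0556 0.0054 0.1254]
rotvec units of 8deg [-0.52   0.    -0.014] tool d in final axes [ 0.0556 -0.0036  0.1254]
[-0.58  0.54  1.04  1.61 -0.48  1.27 -1.1 ]
```

```bash
python3 -m pendant '[[[-0.5,0,0,0,0,0,-1],[0,0,0,0.01,-0.002,0.04,-1],[0,0,0,0.02,-0.001,0.04,-1],[0,0,0,0.01,-0.001,0.03,-1],[0,0,0,0.01,0,0.01,-1],[0,0,0,0,0,0,-1],[0,0,0,0,0,0,-1]]]'
python3 - <<'E'
from h import *
delta([.575,-.2525,-0.003],-np.pi/2)
E
```

```text
time: 40.15
tcp_pos: [0.5786, -0.2457, 0.1037]
orientation: [0.505, 0.497, 0.504, -0.494]
contact_force: [-0.1, -1.1, -0.4]
opening: 0.0854
t 40.15 tcp [ 0.5786 -0.2457  0.1037] F [-0.1 -1.1 -0.4] open 0.0854
axes x,y,z cols:
 [[ 0.003  1.     0.018]
 [ 0.002  0.018 -1.   ]
 [-1.     0.003 -0.002]]
world d [-0.0036 -0.0068 -0.1067] tool d [ 0.1067 -0.0041  0.0069]
rotvec units of 8deg [ 0.127 -0.012 -0.021] tool d in final axes [ 0.1067 -0.0036  0.0068]
```

```bash
python3 -m pendant '[[[0.12,0,-0.02,0,-0.0035,0.006,-1],[0,0,0,0,0,0,-1],[0,0,0,0.02,0,0,-1],[0,0,0,0.03,0,0,-1],[0,0,0,0.01,0,0,-1],[0,0,0,0,0,0,-1],[0,0,0,0,0,0,-1]]]'
python3 - <<'E'
from h import *
delta([.575,-.2525,-0.003],-np.pi/2)
E
```

```text
time: 40.85
tcp_pos: [0.5804, -0.2451, 0.0469]
orientation: [0.504, 0.5, 0.502, -0.495]
contact_force: [0.1, -0.0, 0.9]
opening: 0.0853
t 40.85 tcp [ 0.5804 -0.2451  0.0469] F [ 0.1 -0.   0.9] open 0.0853
axes x,y,z cols:
 [[ 0.007  1.     0.011]
 [ 0.003  0.011 -1.   ]
 [-1.     0.007 -0.003]]
world d [-0.0054 -0.0074 -0.0499] tool d [ 0.0499 -0.0059  0.0075]
rotvec units of 8deg [ 0.079 -0.022 -0.05 ] tool d in final axes [ 0.0499 -0.0054  0.0074]
```

```bash
python3 -m pendant '[[[0.07,-0.02,-0.05,0.005,-0.006,0.008,-1],[0,0,0,0.008,0,0,-1],[0,0,0,0,0,0,-1],[0,0,0,0,0,0,-1]]]'
python3 - <<'E'
from h import *
delta([.575,-.2525,-0.003],-np.pi/2)
E
```

```text
time: 41.25
tcp_pos: [0.5755, -0.2548, 0.036]
orientation: [0.501, 0.5, 0.499, -0.499]
contact_force: [-0.7, -0.6, 0.6]
opening: 0.0853
t 41.25 tcp [ 0.5755 -0.2548  0.036 ] F [-0.7 -0.6  0.6] open 0.0853
axes x,y,z cols:
 [[ 0.003  1.     0.   ]
 [-0.002  0.    -1.   ]
 [-1.     0.003  0.002]]
world d [-0.0005  0.0023 -0.039 ] tool d [ 0.039  -0.0006 -0.0024]
rotvec units of 8deg [ 0.003  0.012 -0.024] tool d in final axes [ 0.039  -0.0005 -0.0023]
```

```bash
python3 -m pendant '[[[0,0,-0.02,0.006,-0.0005,-0.002,-1],[0,0,0,0.01,0,0,-1],[0,0,0,0.01,0,0,-1],[0,0,0,0.006,0,0,-1],[0,0,0,0,0,0,-1],[0,0,0,0,0,0,-1]]]'
python3 - <<'E'
from h import *
delta([.575,-.2525,-0.003],-np.pi/2)
E
```

```text
time: 41.85
tcp_pos: [0.5748, -0.2523, 0.0005]
orientation: [-0.5, -0.499, -0.5, 0.5]
contact_force: [-0.2, 0.8, 1.2]
opening: 0.0857
t 41.85 tcp [ 5.748e-01 -2.523e-01  5.000e-04] F [-0.2  0.8  1.2] open 0.0857
axes x,y,z cols:
 [[-0.001  1.     0.001]
 [-0.001  0.001 -1.   ]
 [-1.    -0.001  0.001]]
world d [ 0.0002 -0.0002 -0.0035] tool d [0.0035 0.0002 0.0002]
rotvec units of 8deg [0.005 0.008 0.005] tool d in final axes [0.0035 0.0002 0.0002]
```

```bash
python3 -m pendant '[[[0,0,0,0.003,0,0,-1],[0,0,0,0.0015,0,0,-1],[0,0,0,0,0,0,1],[0,0,0,0,0,0,1],[0,0,0,0,0,0,1],[0,0,0,0,0,0,1],[0,0,0,0,0,0,1]]]' 40
python3 - <<'E'
from h import *
st()
E
```

```text
time: 42.55
tcp_pos: [0.5756, -0.2531, -0.0028]
orientation: [0.501, 0.5, 0.499, -0.5]
contact_force: [-0.1, 0.5, -1.0]
opening: 0.0575
t 42.55 tcp [ 0.5756 -0.2531 -0.0028] F [-0.1  0.5 -1. ] open 0.0575
axes x,y,z cols:
 [[ 0.002  1.     0.   ]
 [-0.002  0.    -1.   ]
 [-1.     0.002  0.002]]
```

```bash
python3 -m pendant '[[[0,0,0,-0.02,0,0,1],[0,0,0,-0.03,0,0,1],[0,0,0,-0.04,0,0,1],[0,0,0,-0.03,0,0,1],[0,0,0,-0.01,0,0,1],[0,0,0,0,0,-0.04,1],[0,0,0,0,0,-0.045,1],[0,0,0,0,0,-0.045,1],[0,0,0,0,0,-0.045,1],[0,0,0,0,0,-0.045,1],[0,0,0,0,0,-0.03,1],[0,0,0,0,0,0,1]]]'
python3 - <<'E'
from h import *
delta([.579,.051,.11],-np.pi/2)
E
```

```text
time: 43.75
tcp_pos: [0.5719, 0.0068, 0.1244]
orientation: [-0.498, -0.499, -0.501, 0.503]
contact_force: [-0.6, 0.7, -0.2]
opening: 0.0573
t 43.75 tcp [0.5719 0.0068 0.1244] F [-0.6  0.7 -0.2] open 0.0573
axes x,y,z cols:
 [[-0.007  1.    -0.003]
 [-0.001 -0.003 -1.   ]
 [-1.    -0.007  0.001]]
world d [ 0.0071  0.0442 -0.0144] tool d [ 0.0143  0.007  -0.0443]
rotvec units of 8deg [-0.023  0.006  0.047] tool d in final axes [ 0.0144  0.0071 -0.0442]
```

```bash
python3 -m pendant '[[[0,0,0.04,0,0.005,-0.03,1],[0,0,0,0,0.002,-0.008,1],[0,0,0,0.005,0,0,1],[0,0,0,0,0,0,1],[0,0,0,0,0,0,1]]]'
python3 - <<'E'
from h import *
delta([.579,.051,.10],-np.pi/2)
s=monitor.state(); p=s['tcp_pos']
c=cams.camera('scene')
for dx in(-.003,0,.003):
    P=[proj(c,[p[0]+dx+.03*np.cos(a),p[1]+.03*np.sin(a),p[2]+z+.003])[0] for a in np.linspace(0,6.28,90) for z in(0,.008)]; print(dx,min(P),max(P), proj(c,[p[0]+dx,p[1],p[2]+.003]))
u,v=np.round(proj(c,[p[0],p[1],p[2]+.006])).astype(int); print(u,v)
crop(c,u-40,v-30,u+40,v+40,8,'b7.png')
E
```

```text
time: 44.25
tcp_pos: [0.5773, 0.044, 0.1158]
orientation: [-0.499, -0.499, -0.5, 0.503]
contact_force: [0.0, 0.2, 0.1]
opening: 0.0577
t 44.25 tcp [0.5773 0.044  0.1158] F [0.  0.2 0.1] open 0.0577
axes x,y,z cols:
 [[-0.005  1.    -0.003]
 [-0.003 -0.003 -1.   ]
 [-1.    -0.005  0.003]]
world d [ 0.0017  0.007  -0.0158] tool d [ 0.0158  0.0017 -0.0071]
rotvec units of 8deg [-0.024  0.02   0.034] tool d in final axes [ 0.0158  0.0017 -0.007 ]
-0.003 210.3936833608368 233.3183643788355 [222.03082902 206.84328848]
0 209.93278950292412 232.81271657389493 [221.54821696 206.39043647]
0.003 209.4738804503496 232.30922623255373 [221.06766876 205.93952104]
221 205
```

View pics/b7.png

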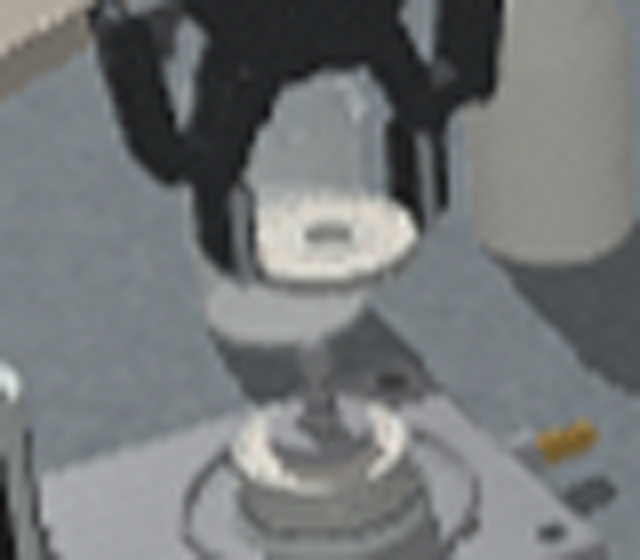

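```bash
python3 -m pendant '[[[-0.02,0,0.03,0.005,0.0015,-0.0065,1],[0,0,0,0.005,0,0,1],[0,0,0,0,0,0,1],[0,0,0,0,0,0,1]]]'
python3 - <<'E'
from h import *
delta([.579,.051,.09],-np.pi/2)
E
```

```text
time: 44.7
tcp_pos: [0.5787, 0.0483, 0.1049]
orientation: [-0.5, -0.5, -0.498, 0.502]
contact_force: [-0.1, 0.5, -0.6]
opening: 0.0575
t 44.7 tcp [0.5787 0.0483 0.1049] F [-0.1  0.5 -0.6] open 0.0575
axes x,y,z cols:
 [[-0.     1.    -0.004]
 [-0.003 -0.004 -1.   ]
 [-1.    -0.     0.003]]
world d [ 0.0003  0.0027 -0.0149] tool d [ 0.0149  0.0003 -0.0027]
rotvec units of 8deg [-0.032  0.021  0.002] tool d in final axes [ 0.0149  0.0003 -0.0027]
```

```bash
python3 -m pendant '[[[-0.03,0.02,0,0.005,0.0003,-0.0025,1],[0,0,0,0.004,0,-0.0005,1],[0,0,0,0,0,0,1],[0,0,0,0,0,0,1]]]'
python3 - <<'E'
from h import *
delta([.579,.051,.09],-np.pi/2)
c=cams.camera('scene');crop(c,180,170,260,240,8,'b8.png')
E
```

```text
time: 45.1
tcp_pos: [0.5791, 0.0514, 0.0951]
orientation: [0.5, 0.5, 0.5, -0.5]
contact_force: [0.1, 0.1, 0.6]
opening: 0.0578
t 45.1 tcp [0.5791 0.0514 0.0951] F [0.1 0.1 0.6] open 0.0578
axes x,y,z cols:
 [[-0.  1. -0.]
 [ 0. -0. -1.]
 [-1. -0. -0.]]
world d [-0.0001 -0.0004 -0.0051] tool d [ 0.0051 -0.0001  0.0004]
rotvec units of 8deg [-0.001 -0.001  0.002] tool d in final axes [ 0.0051 -0.0001  0.0004]
```

View pics/b8.png

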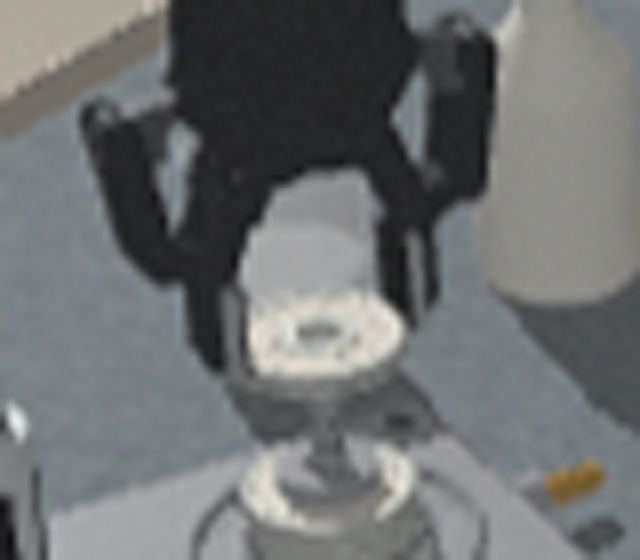

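Aligned. Lower onto the spacer (disc underside 0.056, i.e. TCP about 0.054).

```bash
python3 -m pendant '[[[0,0,0,0.006,0,0.0003,1],[0,0,0,0.006,0,0,1],[0,0,0,0.005,0,0,1],[0,0,0,0,0,0,1]]]'
python3 - <<'E'
from h import *
delta([.579,.051,.054],-np.pi/2)
E
```

```text
time: 45.55
tcp_pos: [0.579, 0.0511, 0.0766]
orientation: [0.5, 0.5, 0.5, -0.5]
contact_force: [-0.3, 0.4, 0.2]
opening: 0.0577
t 45.55 tcp [0.579  0.0511 0.0766] F [-0.3  0.4  0.2] open 0.0577
axes x,y,z cols:
 [[-0.  1.  0.]
 [ 0.  0. -1.]
 [-1. -0. -0.]]
world d [-0.     -0.0001 -0.0226] tool d [ 0.0226 -0.      0.0001]
rotvec units of 8deg [ 0.001 -0.001  0.001] tool d in final axes [ 0.0226 -0.      0.0001]
```

```bash
python3 -m pendant '[[[0,0,0,0.006,0,0,1],[0,0,0,0.006,0,0,1],[0,0,0,0.005,0,0,1],[0,0,0,0.002,0,0,1],[0,0,0,0,0,0,1]]]'
python3 - <<'E'
from h import *
delta([.579,.051,.054],-np.pi/2)
E
```

```text
time: 46.05
tcp_pos: [0.5788, 0.051, 0.0555]
orientation: [-0.5, -0.5, -0.5, 0.5]
contact_force: [-0.3, -0.1, -1.4]
opening: 0.0575
t 46.05 tcp [0.5788 0.051  0.0555] F [-0.3 -0.1 -1.4] open 0.0575
axes x,y,z cols:
 [[-0.001  1.    -0.   ]
 [-0.    -0.    -1.   ]
 [-1.    -0.001  0.   ]]
world d [ 0.0002 -0.     -0.0015] tool d [0.0015 0.0002 0.    ]
rotvec units of 8deg [-0.     0.001  0.006] tool d in final axes [0.0015 0.0002 0.    ]
```

```bash
python3 -m pendant '[[[0,0,0,0.001,0,0,1],[0,0,0,0,0,0,-1],[0,0,0,0,0,0,-1],[0,0,0,0,0,0,-1],[0,0,0,0,0,0,-1],[0,0,0,-0.03,0,0,-1],[0,0,0,-0.04,0,0,-1],[0,0,0,-0.03,0,0,-1],[0,0,0,0,-0.01,0.04,-1],[0,0,0,0,-0.01,0.04,-1],[0,0,0,0,-0.01,0.04,-1],[0,0,0,0,0,0.03,-1]]]'
python3 - <<'E'
from h import *
delta([.547,-.122,.1],-np.pi/2)
c=cams.camera('scene');crop(c,180,170,320,250,5,'b9.png')
c=cams.camera('top');crop(c,170,120,370,270,4,'b9t.png')
E
```

```text
time: 47.25
tcp_pos: [0.5503, -0.0971, 0.1597]
orientation: [0.503, 0.498, 0.503, -0.496]
contact_force: [-0.1, -0.5, 0.3]
opening: 0.0856
t 47.25 tcp [ 0.5503 -0.0971  0.1597] F [-0.1 -0.5  0.3] open 0.0856
axes x,y,z cols:
 [[ 0.002  1.     0.012]
 [ 0.001  0.012 -1.   ]
 [-1.     0.002 -0.001]]
world d [-0.0033 -0.0249 -0.0597] tool d [ 0.0596 -0.0038  0.0249]
rotvec units of 8deg [ 0.088 -0.005 -0.014] tool d in final axes [ 0.0597 -0.0033  0.0249]
```

View pics/b9.png

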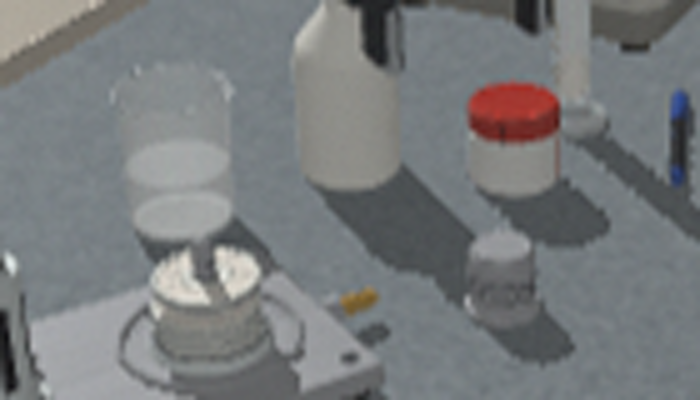

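View pics/b9t.png

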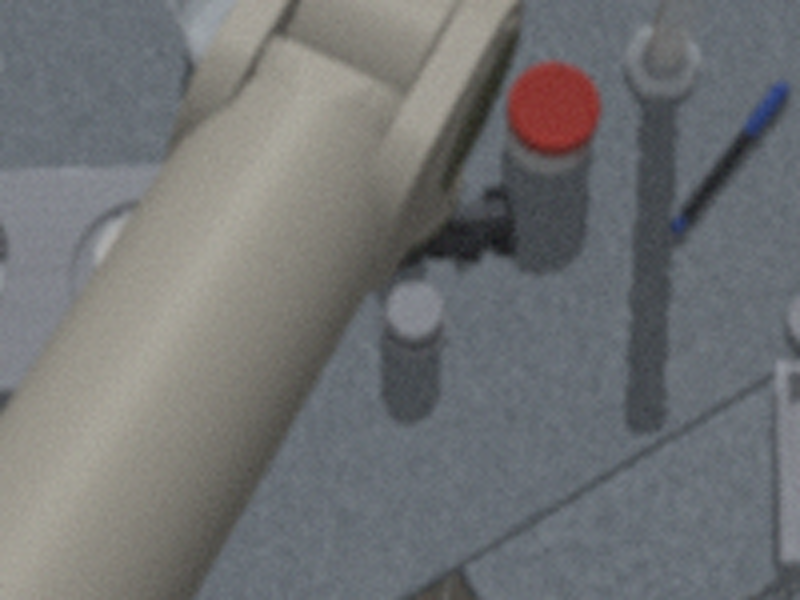

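```bash
python3 -m pendant '[[[0.08,0,0,0.01,-0.003,0.018,-1],[0,0,0,0.02,0,0.006,-1],[0,0,0,0.01,0,0,-1],[0,0,0,0,0,0,-1],[0,0,0,0,0,0,-1]]]'
python3 - <<'E'
from h import *
c=cams.camera('top'); print(onz(c,273.1,197.4,.042))
delta([.547,-.122,.012],-np.pi/2)
E
```

```text
time: 47.85
tcp_pos: [0.549, -0.1229, 0.1198]
orientation: [0.5, 0.502, 0.498, -0.5]
contact_force: [0.4, 0.3, -0.2]
opening: 0.0856
[ 0.54691071 -0.12209207  0.042     ]
t 47.9 tcp [ 0.5491 -0.1227  0.1199] F [-0.5  0.   0.3] open 0.0854
axes x,y,z cols:
 [[ 0.005  1.    -0.004]
 [ 0.001 -0.004 -1.   ]
 [-1.     0.005 -0.001]]
world d [-0.0021  0.0007 -0.1079] tool d [ 0.1079 -0.0026 -0.0006]
rotvec units of 8deg [-0.029 -0.004 -0.034] tool d in final axes [ 0.1079 -0.0021 -0.0007]
```

Measured and remembered positions agree (0.547, -0.122).

```bash
python3 -m pendant '[[[-0.02,0,-0.03,0.01,-0.002,0,-1],[0,0,0,0.025,0,0,-1],[0,0,0,0.025,0,0,-1],[0,0,0,0.01,0,0,-1],[0,0,0,0,0,0,-1],[0,0,0,0,0,0,-1]]]'
python3 - <<'E'
from h import *
delta([.547,-.122,.012],-np.pi/2)
E
```

```text
time: 48.5
tcp_pos: [0.5497, -0.1199, 0.0492]
orientation: [0.502, 0.5, 0.5, -0.498]
contact_force: [0.0, 0.6, 0.1]
opening: 0.0855
t 48.5 tcp [ 0.5497 -0.1199  0.0492] F [0.  0.6 0.1] open 0.0855
axes x,y,z cols:
 [[ 0.004  1.     0.005]
 [ 0.001  0.005 -1.   ]
 [-1.     0.004 -0.001]]
world d [-0.0027 -0.0021 -0.0372] tool d [ 0.0371 -0.0028  0.0021]
rotvec units of 8deg [ 0.033 -0.007 -0.03 ] tool d in final axes [ 0.0372 -0.0027  0.0021]
```

```bash
python3 -m pendant '[[[0.03,0,-0.03,0.005,-0.0027,0.002,-1],[0,0,0,0.01,-0.0003,0,-1],[0,0,0,0.01,0,0,-1],[0,0,0,0.006,0,0,-1],[0,0,0,0,0,0,-1],[0,0,0,0,0,0,-1]]]'
python3 - <<'E'
from h import *
delta([.547,-.122,.012],-np.pi/2)
E
```

```text
time: 49.1
tcp_pos: [0.548, -0.1225, 0.0177]
orientation: [0.501, 0.501, 0.499, -0.499]
contact_force: [0.1, -1.2, 0.5]
opening: 0.0854
t 49.1 tcp [ 0.548  -0.1225  0.0177] F [ 0.1 -1.2  0.5] open 0.0854
axes x,y,z cols:
 [[ 0.003  1.     0.   ]
 [ 0.001  0.    -1.   ]
 [-1.     0.003 -0.001]]
world d [-0.001   0.0005 -0.0057] tool d [ 0.0057 -0.001  -0.0005]
rotvec units of 8deg [ 0.001 -0.006 -0.022] tool d in final axes [ 0.0057 -0.001  -0.0005]
```

```bash
python3 -m pendant '[[[0,0,-0.02,0.004,-0.001,-0.0005,-1],[0,0,0,0.002,0,0,-1],[0,0,0,0,0,0,1],[0,0,0,0,0,0,1],[0,0,0,0,0,0,1],[0,0,0,0,0,0,1],[0,0,0,0,0,0,1]]]' 40
python3 - <<'E'
from h import *
st()
E
```

```text
time: 49.8
tcp_pos: [0.5475, -0.122, 0.0122]
orientation: [0.5, 0.5, 0.5, -0.499]
contact_force: [0.2, 0.1, -1.3]
opening: 0.039
t 49.8 tcp [ 0.5475 -0.122   0.0122] F [ 0.2  0.1 -1.3] open 0.039
axes x,y,z cols:
 [[ 0.001  1.     0.   ]
 [ 0.001  0.    -1.   ]
 [-1.     0.001 -0.001]]
```

```bash
python3 -m pendant '[[[0,0,0,-0.02,0,0,1],[0,0,0,-0.03,0,0,1],[0,0,0,-0.04,0,0,1],[0,0,0,-0.025,0,0,1],[0,0,0,0,0,0,1],[0,0,0,0,0.006,-0.03,1],[0,0,0,0,0.008,-0.04,1],[0,0,0,0,0.008,-0.04,1],[0,0,0,0,0.007,-0.03,1],[0,0,0,0,0,-0.01,1],[0,0,0,0,0,0,1],[0,0,0,0,0,0,1]]]'
python3 - <<'E'
from h import *
delta([.5793,.051,.12],-np.pi/2)
E
```

```text
time: 51.0
tcp_pos: [0.5733, 0.0312, 0.1246]
orientation: [-0.497, -0.499, -0.5, 0.503]
contact_force: [-0.3, 0.1, -1.6]
opening: 0.0391
t 51.0 tcp [0.5733 0.0312 0.1246] F [-0.3  0.1 -1.6] open 0.0391
axes x,y,z cols:
 [[-0.007  1.    -0.004]
 [-0.    -0.004 -1.   ]
 [-1.    -0.007  0.   ]]
world d [ 0.006   0.0198 -0.0046] tool d [ 0.0046  0.0059 -0.0199]
rotvec units of 8deg [-0.032  0.001  0.047] tool d in final axes [ 0.0046  0.006  -0.0198]
```

```bash
python3 -m pendant '[[[-0.03,0,0.045,0,0.005,-0.013,1],[0,0,0,0,0,-0.004,1],[0,0,0,0,0,0,1],[0,0,0,0,0,0,1]]]'
python3 - <<'E'
from h import *
delta([.5793,.051,.107],-np.pi/2)
E
```

```text
time: 51.4
tcp_pos: [0.5782, 0.0446, 0.1245]
orientation: [-0.499, -0.502, -0.498, 0.502]
contact_force: [-0.5, -0.3, -0.5]
opening: 0.0392
t 51.4 tcp [0.5782 0.0446 0.1245] F [-0.5 -0.3 -0.5] open 0.0392
axes x,y,z cols:
 [[ 0.     1.    -0.007]
 [-0.001 -0.007 -1.   ]
 [-1.     0.     0.001]]
world d [ 0.0011  0.0064 -0.0175] tool d [ 0.0175  0.001  -0.0065]
rotvec units of 8deg [-0.049  0.007 -0.002] tool d in final axes [ 0.0175  0.0011 -0.0064]
```

```bash
python3 -m pendant '[[[-0.05,0,0,0.006,0.001,-0.006,1],[0,0,0,0.005,0,-0.0005,1],[0,0,0,0,0,0,1],[0,0,0,0,0,0,1]]]'
python3 - <<'E'
from h import *
delta([.5793,.051,.107],-np.pi/2)
c=cams.camera('scene');crop(c,180,170,260,240,8,'b10.png')
E
```

```text
time: 51.8
tcp_pos: [0.5792, 0.0504, 0.1124]
orientation: [-0.5, -0.5, -0.499, 0.5]
contact_force: [-0.5, 0.5, -1.4]
opening: 0.0389
t 51.8 tcp [0.5792 0.0504 0.1124] F [-0.5  0.5 -1.4] open 0.0389
axes x,y,z cols:
 [[ 0.     1.    -0.001]
 [-0.001 -0.001 -1.   ]
 [-1.     0.     0.001]]
world d [ 0.0001  0.0006 -0.0054] tool d [ 0.0054  0.0001 -0.0006]
rotvec units of 8deg [-0.006  0.008 -0.001] tool d in final axes [ 0.0054  0.0001 -0.0006]
```

View pics/b10.png

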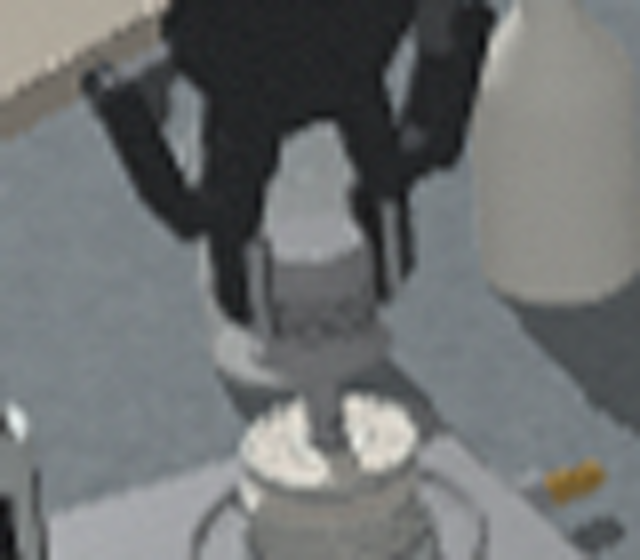

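Aligned over the post; lower (bell underside 0.064 → TCP ≈ 0.076).

```bash
python3 -m pendant '[[[0,0,0,0.005,0,-0.0006,1],[0,0,0,0.006,0,0,1],[0,0,0,0.005,0,0,1],[0,0,0,0,0,0,1]]]'
python3 - <<'E'
from h import *
delta([.5793,.051,.077],-np.pi/2)
E
```

```text
time: 52.25
tcp_pos: [0.5791, 0.0508, 0.095]
orientation: [-0.5, -0.5, -0.499, 0.501]
contact_force: [0.1, -0.4, -0.8]
opening: 0.0392
t 52.25 tcp [0.5791 0.0508 0.095 ] F [ 0.1 -0.4 -0.8] open 0.0392
axes x,y,z cols:
 [[ 0.     1.    -0.001]
 [-0.001 -0.001 -1.   ]
 [-1.     0.     0.001]]
world d [ 0.0002  0.0002 -0.018 ] tool d [ 0.018   0.0002 -0.0002]
rotvec units of 8deg [-0.009  0.009 -0.   ] tool d in final axes [ 0.018   0.0002 -0.0002]
```

```bash
python3 -m pendant '[[[0,0,0,0.006,0,0,1],[0,0,0,0.005,0,0,1],[0,0,0,0.003,0,0,1],[0,0,0,0.002,0,0,1],[0,0,0,0,0,0,1]]]'
python3 - <<'E'
from h import *
delta([.5793,.051,.077],-np.pi/2)
E
```

```text
time: 52.75
tcp_pos: [0.5789, 0.0507, 0.0773]
orientation: [-0.5, -0.5, -0.499, 0.501]
contact_force: [0.7, -0.4, -1.1]
opening: 0.0387
t 52.75 tcp [0.5789 0.0507 0.0773] F [ 0.7 -0.4 -1.1] open 0.0387
axes x,y,z cols:
 [[-0.     1.    -0.001]
 [-0.001 -0.001 -1.   ]
 [-1.    -0.     0.001]]
world d [ 0.0004  0.0003 -0.0003] tool d [ 0.0003  0.0004 -0.0003]
rotvec units of 8deg [-0.01   0.01   0.003] tool d in final axes [ 0.0003  0.0004 -0.0003]
```

```bash
python3 -m pendant '[[[0,0,0,0.001,0,0,1],[0,0,0,0,0,0,-1],[0,0,0,0,0,0,-1],[0,0,0,0,0,0,-1],[0,0,0,0,0,0,-1],[0,0,0,-0.03,0,0,-1],[0,0,0,-0.04,0,0,-1],[0,0,0,-0.04,0,0,-1],[-0.9,0,0,-0.04,0,0,-1],[-0.98,0,0,0,0,0,-1],[-0.98,0,0,0,0,0,-1],[-0.98,0,0,0,0,0,-1]]]'; python3 -m pendant '[[[-0.98,0,0,0,0,0,-1],[-0.98,0,0,0,0,0,-1],[-0.98,0,0,0,0,0,-1],[-0.98,0,0,0,0,0,-1],[-0.98,0,0,0,0,0,-1],[-0.98,0,0,0,0,0,-1],[-0.98,0,0,0,0,0,-1],[-0.98,0,0,0,0,0,-1],[-0.98,0,0,0,0,0,-1],[-0.98,0,0,0,0,0,-1],[-0.98,0,0,0,0,0,-1],[-0.98,0,0,0,0,0,-1]]]';  python3 - <<'E'
from h import *
delta([.5775,.171,.24],np.radians(79)); print(np.round(monitor.state()['qpos'],2))
c=cams.camera('scene');crop(c,150,130,290,250,5,'b11.png')
E
```

```text
time: 53.95
tcp_pos: [0.5795, 0.0503, 0.2341]
orientation: [0.618, 0.345, 0.616, -0.346]
contact_force: [0.0, 0.4, 0.2]
opening: 0.0858
time: 55.15
tcp_pos: [0.5795, 0.0483, 0.2362]
orientation: [0.667, -0.24, 0.664, 0.238]
contact_force: [1.3, 1.0, -1.1]
opening: 0.0858
t 55.15 tcp [0.5795 0.0483 0.2362] F [ 1.3  1.  -1.1] open 0.0858
axes x,y,z cols:
 [[ 0.006 -0.636  0.772]
 [-0.001  0.772  0.636]
 [-1.    -0.005  0.004]]
world d [-0.002   0.1227  0.0038] tool d [-0.0039  0.096   0.0765]
rotvec units of 8deg [-4.94   0.013  0.04 ] tool d in final axes [-0.0038  0.0254  0.1201]
[-0.63  0.32  0.64  1.52 -0.19  1.37  0.7 ]
```

View pics/b11.png

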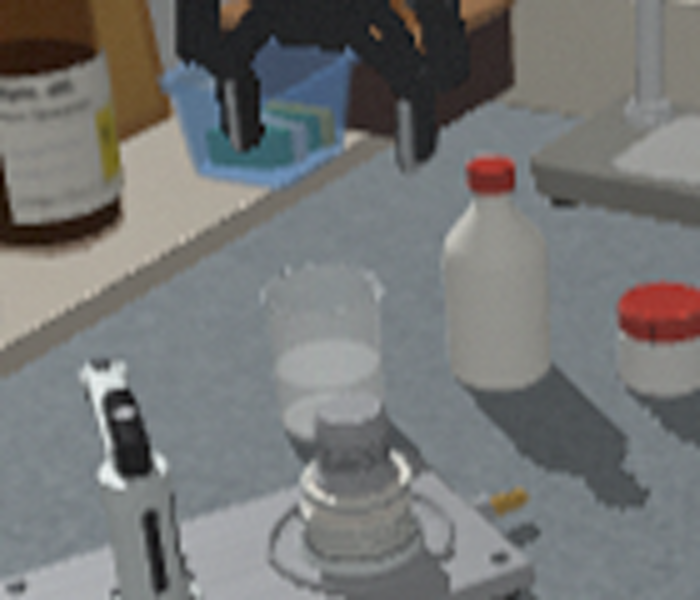

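```bash
python3 -m pendant '[[[-0.98,0,0,0,0,0,-1],[-0.98,0,0,0,0,0,-1],[-0.98,0,0,0,0,0,-1],[-0.98,0,0,0,0,0,-1],[-0.98,0,0,0,0,0,-1],[0,0,0,0,0.005,0.03,-1],[0,0,0,0,0.008,0.04,-1],[0,0,0,0,0.008,0.035,-1],[0,0,0,0,0.003,0.01,-1],[0,0,0,0,0,0,-1],[0,0,0,0,0,0,-1]]]';  python3 - <<'E'
from h import *
delta([.5775,.171,.116],np.radians(79)); print(np.round(monitor.state()['qpos'],2))
E
```

```text
time: 56.3
tcp_pos: [0.5772, 0.1645, 0.2366]
orientation: [0.548, -0.45, 0.546, 0.446]
contact_force: [-0.7, -0.0, 0.2]
opening: 0.0855
t 56.3 tcp [0.5772 0.1645 0.2366] F [-0.7 -0.   0.2] open 0.0855
axes x,y,z cols:
 [[ 0.007 -0.98   0.197]
 [-0.003  0.197  0.98 ]
 [-1.    -0.007 -0.001]]
world d [ 0.0003  0.0065 -0.1206] tool d [0.1206 0.0019 0.0066]
rotvec units of 8deg [-0.043 -0.008  0.053] tool d in final axes [0.1206 0.001  0.0065]
[-0.69  0.34  0.47  1.46 -0.15  1.37  1.16]
```

```bash
python3 -m pendant '[[[-0.04,0,0.05,0,0.001,0.006,-1],[0,0,0,0.03,0,0.001,-1],[0,0,0,0.03,0,0,-1],[0,0,0,0.01,0,0,-1],[0,0,0,0,0,0,-1],[0,0,0,0,0,0,-1]]]';  python3 - <<'E'
from h import *
delta([.5775,.171,.116],np.radians(79))
E
```

```text
time: 56.9
tcp_pos: [0.5806, 0.1642, 0.1679]
orientation: [0.549, -0.447, 0.548, 0.445]
contact_force: [-0.7, 0.1, 0.3]
opening: 0.0854
t 56.9 tcp [0.5806 0.1642 0.1679] F [-0.7  0.1  0.3] open 0.0854
axes x,y,z cols:
 [[ 0.003 -0.979  0.204]
 [-0.002  0.204  0.979]
 [-1.    -0.004 -0.001]]
world d [-0.0031  0.0068 -0.0519] tool d [0.0518 0.0046 0.006 ]
rotvec units of 8deg [-0.095 -0.007  0.026] tool d in final axes [0.0519 0.0044 0.006 ]
```

```bash
python3 -m pendant '[[[-0.09,0,0.02,0.005,0.004,0.006,-1],[0,0,0,0.01,0,0.001,-1],[0,0,0,0.01,0,0,-1],[0,0,0,0,0,0,-1],[0,0,0,0,0,0,-1]]]';  python3 - <<'E'
from h import *
delta([.5775,.171,.116],np.radians(79))
E
```

```text
time: 57.4
tcp_pos: [0.5798, 0.1731, 0.1442]
orientation: [0.547, -0.451, 0.544, 0.449]
contact_force: [0.4, 0.1, 0.7]
opening: 0.0854
t 57.4 tcp [0.5798 0.1731 0.1442] F [0.4 0.1 0.7] open 0.0854
axes x,y,z cols:
 [[ 0.005 -0.982  0.191]
 [ 0.001  0.191  0.982]
 [-1.    -0.005  0.002]]
world d [-0.0023 -0.0021 -0.0282] tool d [ 0.0282  0.002  -0.0025]
rotvec units of 8deg [0.002 0.016 0.033] tool d in final axes [ 0.0282  0.0018 -0.0025]
```

```bash
python3 -m pendant '[[[0,0,0.03,0.008,0.002,-0.002,-1],[0,0,0,0.01,0,0,-1],[0,0,0,0.006,0,0,-1],[0,0,0,0.002,0,0,-1],[0,0,0,0,0,0,-1],[0,0,0,0,0,0,1],[0,0,0,0,0,0,1],[0,0,0,0,0,0,1],[0,0,0,0,0,0,1],[0,0,0,0,0,0,1],[0,0,0,0,0,0,1]]]' 60;  python3 - <<'E'
from h import *
delta([.5775,.171,.116],np.radians(79))
E
```

```text
time: 58.5
tcp_pos: [0.5778, 0.1714, 0.1167]
orientation: [0.547, -0.449, 0.545, 0.45]
contact_force: [-0.1, 0.4, -1.2]
opening: 0.0146
t 58.5 tcp [0.5778 0.1714 0.1167] F [-0.1  0.4 -1.2] open 0.0146
axes x,y,z cols:
 [[ 0.002 -0.982  0.191]
 [ 0.003  0.191  0.982]
 [-1.    -0.001  0.003]]
world d [-0.0003 -0.0004 -0.0007] tool d [ 0.0007  0.0002 -0.0005]
rotvec units of 8deg [0.    0.02  0.008] tool d in final axes [ 0.0007  0.0002 -0.0005]
```

```bash
python3 -m pendant '[[[0,0,0,-0.015,0,0,1],[0,0,0,-0.02,0,0,1],[0,0,0,-0.015,0,0,1],[0,0,0,-0.01,0,0,1],[0,0,0,-0.01,0,0,1],[0,0,0,-0.005,0,0,1],[0,0,0,0,0,0,1]]]';  python3 - <<'E'
from h import *
st()
E
```

```text
time: 59.2
tcp_pos: [0.5761, 0.1716, 0.1742]
orientation: [0.541, -0.45, 0.55, 0.45]
contact_force: [4.3, 0.4, 4.2]
opening: 0.0146
t 59.2 tcp [0.5761 0.1716 0.1742] F [4.3 0.4 4.2] open 0.0146
axes x,y,z cols:
 [[-0.009 -0.982  0.191]
 [-0.008  0.191  0.982]
 [-1.     0.007 -0.01 ]]
```

```bash
python3 -m pendant '[[[0.5,0,0,-0.001,0,0,1],[0.85,0,0,0,0,0,1],[0.9,0,0,0,0,0,1],[0.9,0,0,0,0,0,1],[0.9,0,0,0,0,0,1],[0.9,0,0,0,0,0,1],[0.9,0,0,0,0,0,1],[0.9,0,0,0,0,0,1],[0.9,0,0,0,0,0,1],[0.9,0,0,0,0,0,1],[0.9,0,0,0,0,0,1],[0,0,0,0,0,0,1]]]';  python3 - <<'E'
from h import *
delta([.577,.171,.174],0)
c=cams.camera('top');crop(c,90,120,260,260,4.5,'b12.png')
E
```

```text
time: 60.4
tcp_pos: [0.5768, 0.1722, 0.1741]
orientation: [0.704, -0.004, 0.71, -0.0]
contact_force: [0.8, -0.7, -3.7]
opening: 0.0146
t 60.4 tcp [0.5768 0.1722 0.1741] F [ 0.8 -0.7 -3.7] open 0.0146
axes x,y,z cols:
 [[-0.009 -0.005  1.   ]
 [-0.006  1.     0.005]
 [-1.    -0.006 -0.009]]
world d [ 0.0002 -0.0012 -0.0001] tool d [ 0.0001 -0.0012  0.0001]
rotvec units of 8deg [ 0.037 -0.064  0.044] tool d in final axes [ 0.0001 -0.0012  0.0002]
```

View pics/b12.png

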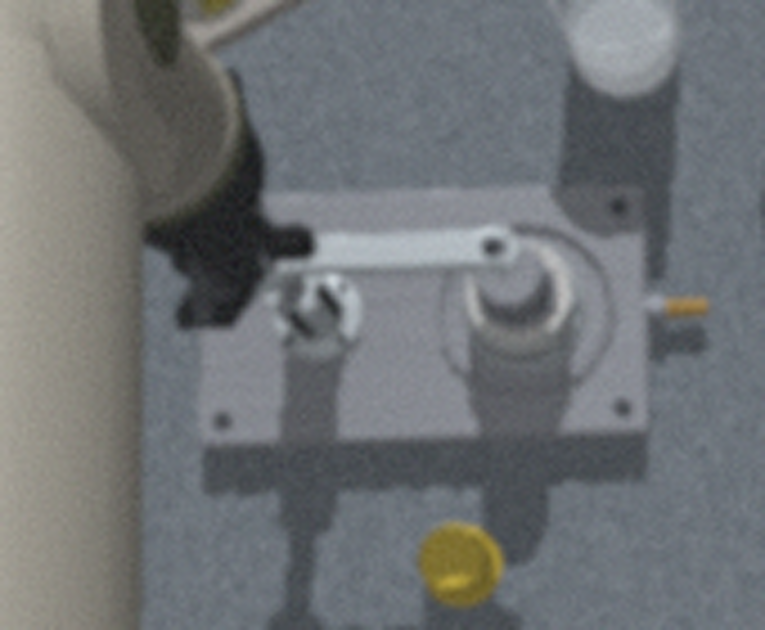

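```bash
python3 -m pendant '[[[0,-0.05,0.04,0.008,0,0,1],[0,0,0,0.01,0,0,1],[0,0,0,0.01,0,0,1],[0,0,0,0.006,0,0,1],[0,0,0,0,0,0,1]]]';  python3 - <<'E'
from h import *
st()
c=cams.camera('scene');crop(c,130,140,280,260,5,'b13.png')
E
```

```text
time: 60.95
tcp_pos: [0.5767, 0.1719, 0.1421]
orientation: [0.707, -0.008, 0.707, 0.01]
contact_force: [3.7, 0.7, -7.2]
opening: 0.0147
t 60.95 tcp [0.5767 0.1719 0.1421] F [ 3.7  0.7 -7.2] open 0.0147
axes x,y,z cols:
 [[-0.    -0.025  1.   ]
 [ 0.003  1.     0.025]
 [-1.     0.003 -0.   ]]
```

View pics/b13.png

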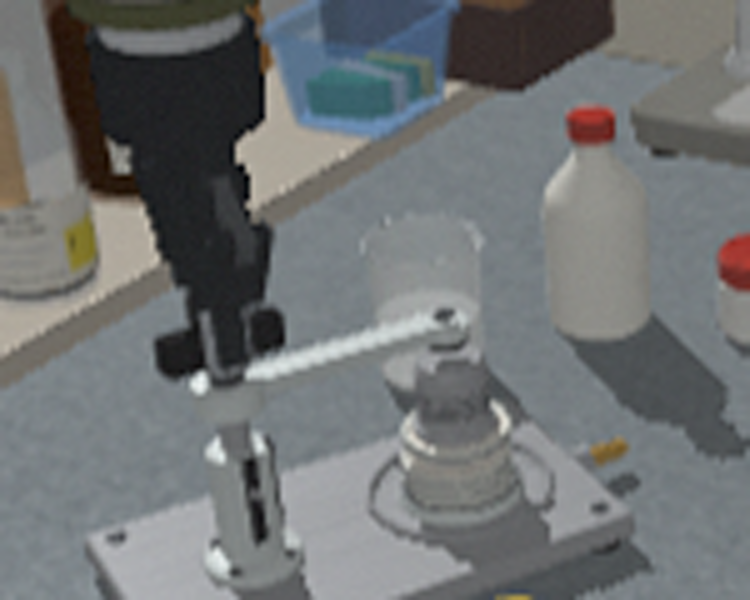

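```bash
python3 -m pendant '[[[0.08,0,0,0.004,0,0,1],[0,0,0,0.004,0,0,1],[0,0,0,0,0,0,1]]]';  python3 - <<'E'
from h import *
st()
E
```

```text
time: 61.3
tcp_pos: [0.5768, 0.1719, 0.1346]
orientation: [0.707, -0.004, 0.707, 0.007]
contact_force: [2.7, 0.2, -4.8]
opening: 0.0145
t 61.3 tcp [0.5768 0.1719 0.1346] F [ 2.7  0.2 -4.8] open 0.0145
axes x,y,z cols:
 [[-0.    -0.015  1.   ]
 [ 0.003  1.     0.015]
 [-1.     0.003  0.   ]]
```

```bash
python3 -m pendant '[[[0,0,0,0.003,0,0,1],[0,0,0,0.002,0,0,1],[0,0,0,0,0,0,1]]]';  python3 - <<'E'
from h import *
st()
E
```

```text
time: 61.6
tcp_pos: [0.577, 0.1725, 0.1322]
orientation: [0.707, -0.004, 0.707, 0.008]
contact_force: [-1.6, -2.5, -0.8]
opening: 0.0147
t 61.6 tcp [0.577  0.1725 0.1322] F [-1.6 -2.5 -0.8] open 0.0147
axes x,y,z cols:
 [[ 0.001 -0.017  1.   ]
 [ 0.005  1.     0.017]
 [-1.     0.005  0.001]]
```

```bash
python3 -m pendant '[[[0,0,0,0.004,0,0,1]]]'; python3 -m pendant '[[[0,0,0,0.004,0,0,1]]]';python3 -m pendant '[[[0,0,0,0,0,0,1]]]'
python3 - <<'E'
from h import *
st()
c=cams.camera('scene');crop(c,130,140,280,260,5,'b14.png')
E
```

```text
time: 61.7
tcp_pos: [0.5776, 0.1733, 0.1309]
orientation: [0.708, -0.003, 0.706, 0.009]
contact_force: [-12.6, 0.2, 36.8]
opening: 0.0145
time: 61.8
tcp_pos: [0.5781, 0.1737, 0.1305]
orientation: [0.708, -0.003, 0.706, 0.01]
contact_force: [-19.2, -4.1, 40.1]
opening: 0.0147
time: 61.9
tcp_pos: [0.5775, 0.1728, 0.1319]
orientation: [0.708, -0.002, 0.706, 0.01]
contact_force: [-5.7, -4.3, -0.5]
opening: 0.0147
t 61.9 tcp [0.5775 0.1728 0.1319] F [-5.7 -4.3 -0.5] open 0.0147
axes x,y,z cols:
 [[ 0.003 -0.017  1.   ]
 [ 0.01   1.     0.017]
 [-1.     0.01   0.003]]
```

View pics/b14.png

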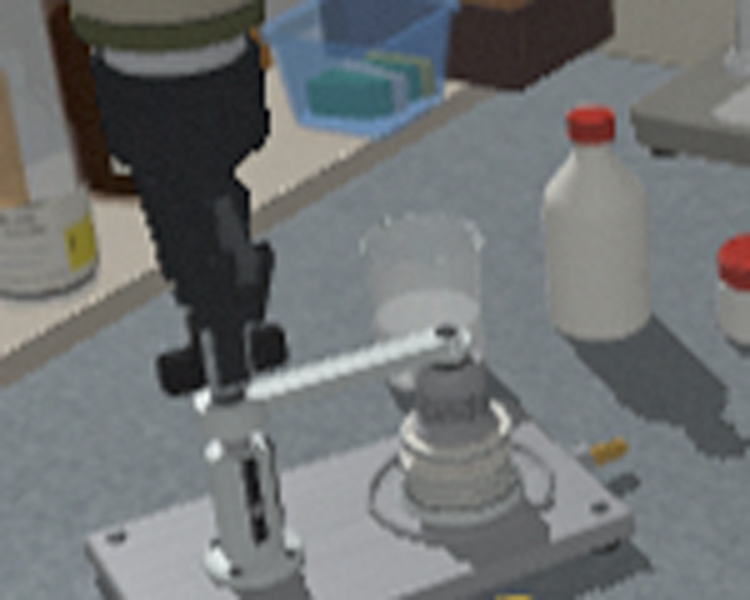

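```bash
python3 -m pendant '[[[0,0,0,0.002,0,0,1]]]'; python3 -m pendant '[[[0,0,0,0.001,0,0,-1],[0,0,0,0,0,0,-1],[0,0,0,0,0,0,-1],[0,0,0,0,0,0,-1],[0,0,0,0,0,0,-1],[0,0,0,0,0,0,-1]]]'
python3 - <<'E'
from h import *
st()
E
```

```text
time: 62.05
tcp_pos: [0.5776, 0.1728, 0.1316]
orientation: [0.708, -0.002, 0.706, 0.01]
contact_force: [-9.2, -0.5, 21.1]
opening: 0.0147
time: 62.65
tcp_pos: [0.5777, 0.1735, 0.13]
orientation: [0.708, -0.002, 0.706, 0.011]
contact_force: [-0.4, 0.7, -0.8]
opening: 0.0853
t 62.65 tcp [0.5777 0.1735 0.13  ] F [-0.4  0.7 -0.8] open 0.0853
axes x,y,z cols:
 [[ 0.004 -0.018  1.   ]
 [ 0.013  1.     0.018]
 [-1.     0.013  0.004]]
```

Fingers are open clear of the bar; rise straight and clear away to look.

```bash
python3 -m pendant '[[[0,0,0,-0.02,0,0,-1],[0,0,0,-0.04,0,0,-1],[0,0,0,-0.04,0,0,-1],[0,0,0,-0.02,0,0,-1],[0,0,0,0,0.03,-0.04,-1],[0,0,0,0,0.03,-0.04,-1],[0,0,0,0,0.03,-0.04,-1],[0,0,0,0,0.03,-0.03,-1],[0,0,0,0,0,0,-1],[0,0,0,0,0,0,-1]]]'
python3 - <<'E'
from h import *
st()
c=cams.camera('scene');crop(c,140,170,260,270,6,'b15.png')
c2=cams.camera('top');crop(c2,110,90,450,340,2.3,'b15t.png')
for p in([.579,.051,.106],[.579,.051,.064]):print(proj(c,p),proj(c2,p))
E
```

```text
time: 63.65
tcp_pos: [0.4209, 0.2909, 0.2538]
orientation: [0.708, -0.001, 0.706, 0.008]
contact_force: [0.2, -1.4, 0.3]
opening: 0.0853
t 63.65 tcp [0.4209 0.2909 0.2538] F [ 0.2 -1.4  0.3] open 0.0853
axes x,y,z cols:
 [[ 0.003 -0.013  1.   ]
 [ 0.01   1.     0.013]
 [-1.     0.01   0.004]]
[219.28229931 211.00310183] [202.35480738 180.4407069 ]
[220.53573404 224.3351037 ] [204.5452348  184.53010841]
```

View pics/b15.png

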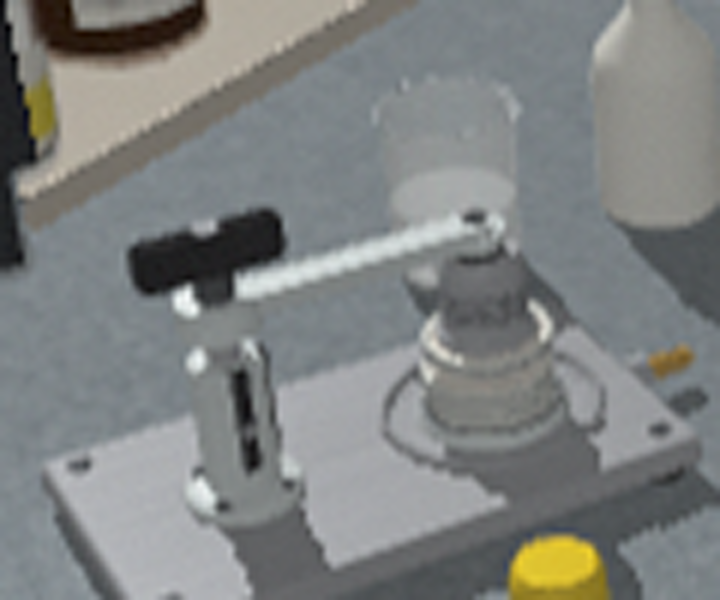

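View pics/b15t.png

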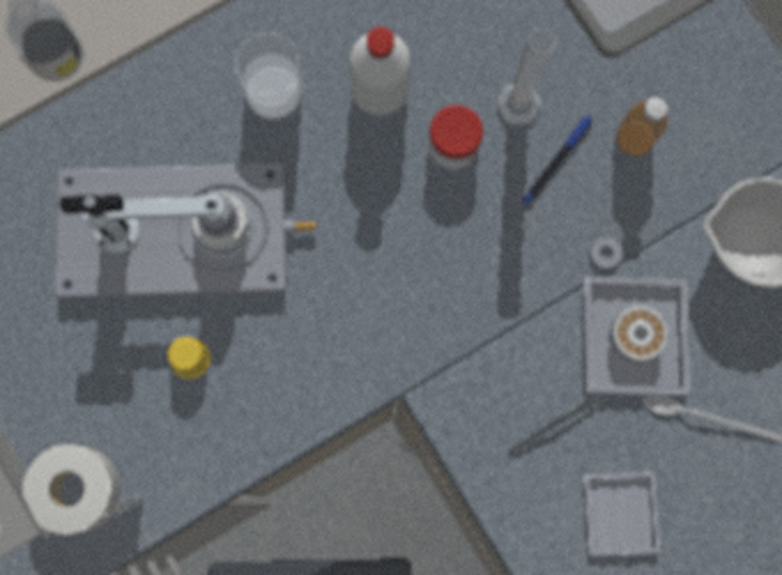

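Run:
```python
from h import *
c=cams.camera('scene')
def cen(im):
    g=im.max(2); m=np.zeros(g.shape,np.uint8); m[190:226,150:198]=g[190:226,150:198]<60
    n,l,s,ce=cv2.connectedComponentsWithStats(m); i=1+np.argmax(s[1:,4]); return ce[i],s[i]
a=cen(cv2.imread('pics/scene0.png')); b=cen(c['pixels']); print(a,b)
def padtop(im): return im[200:225,205:232].max(2)
for z in(.13,.144,.146,.148):print(z,proj(c,[.577,.171,z]))
```

```text
(array([174.34703196, 213.87214612]), array([162, 207,  25,  15, 219], dtype=int32)) (array([174.28181818, 212.25454545]), array([162, 205,  25,  15, 220], dtype=int32))
0.13 [175.05324196 215.96099442]
0.144 [174.27919365 211.10347613]
0.146 [174.16771707 210.40390806]
0.148 [174.05601389 209.70291788]
```

Run:
```python
from h import *
print(ticket.finish_job())
```

```text
the job is handed in; nothing more can be done
None
```

The filter change is done and handed in at about 64 s of the 210 s; the hand-in reports no verdict.

- **Arm and old module:** I pulled the arm up, swung it to its parking slot and pushed it down. The bell went on the bench and the used module lies flat in the larger steel tray.
- **New stack:** only two new discs were there, thick (20 mm) and thin (8 mm). They are on the post with one spacer ring between them and the bell on top.
- **Leftover spacer:** it stays on the bench next to the tray. It had been knocked about 5 cm early in the run.
- **Hold-down arm:** it is back over the bell and pressed down until it seated. The press peaked at about 40 N of wrist force, which is the figure set as the limit for the arm or gripper body.

Last checks:
- **Pictures:** the pad rests on the bell with the arm straight over it. The stack, the tray and the bystanders stand where they should.
- **Arm height:** the handle sits 4.7 mm higher than at the start, measured in the image, against 6 mm expected from the taller stack. The difference is within pixel error and leaves no sign of a gap under the pad.
- **Robot:** it stands clear of everything, with contact force near zero.

No check failed.

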